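Gauge the castor sleeves of the mosaic trolley

TASK

Test the two steel sleeves for the trolley's castors on the leaning gauge pin, one after the other: slide a sleeve along the pin as far as it goes, and sort it before trying the other. A sleeve that goes fully home against the block goes into the rectangular wooden tray; one that stops at the pin's step goes into the round metal pan; leave each standing upright in there, and leave everything else on the bench where it is.

Things in the scene. Friction and masses are not known exactly. Their poses are not given: they have to be found in the camera images.
- sleeve_a_mid (a point): steel sleeve (plain tube) standing on the bench at the start: outside diameter 40 mm, height 50 mm, the same either way up. One of the two sleeves has a 28 mm bore (thinner wall) and the other a 21 mm bore (thicker wall). Point: centre, half-way up the axis; z along the axis. Weighs 0.2 to 0.5 kg.
- sleeve_b_mid (a point): steel sleeve (plain tube) standing on the bench at the start: outside diameter 40 mm, height 50 mm, the same either way up. One of the two sleeves has a 28 mm bore (thinner wall) and the other a 21 mm bore (thicker wall). Point: centre, half-way up the axis; z along the axis. Weighs 0.2 to 0.5 kg.
- gauge_pin: stepped steel pin fixed on the sloping 60 x 56 mm face of a block, leaning 30 degrees from vertical roughly to the right as seen from the robot (-y). Origin: centre of the pin's foot on that face, 60 mm above the bench; z along the pin to its free end, y level. The 28 bore passes the step and seats on the face (sleeve centre then 25 mm from the origin along z); the 21 bore stops on the step (centre at 50 mm).
- pin_step (a point): point on the pin's axis at its step, 25 mm from the foot along the pin. Foot to step: 25 mm diameter for 20 mm, then tapering to 23. At the step a flat shoulder leads in to the slimmer part, 18 mm diameter up to 56 mm from the foot, then tapering to 10 mm at the free end, 66 mm from the foot.
- gauge: the dark steel block that carries the pin, on a base plate 130 x 90 x 12 mm fixed to the bench. Origin: on the bench, straight below the pin's foot; the pin leans to its -x.
- tray: rectangular open wooden tray, 160 (x) x 140 (y) x 30 mm high, walls and floor about 6 mm thick, fixed. Origin: centre of its underside.
- pan: round open aluminium pan, outside diameter 148 at the bottom and 160 at the rim, 30 high, wall 3, floor 5 thick (mm), fixed. Origin: centre of its underside.
- slip: flat square slip of pale marble, 45 x 45 x 8 mm, on the bench between the two sleeves at the start; bystander, loose. Origin at its underside.
- jar: glass jar with metal lid, 64 mm diameter, 85 mm high, to the left behind the gauge; bystander, loose. Origin at its underside.
- hammer: hammer lying across the bench behind the gauge, about 30 mm high at the head; bystander, loose. Origin at its underside.
- brush: brush lying at the back left; bystander, loose. Origin at its underside.
- spatula: flat spatula lying at the far right; bystander, loose. Origin at its underside.
- castor: spare castor wheel with rust-red bracket standing on its square plate, 70 x 60 x 84 mm high, to the right behind the gauge; bystander, loose. Origin at its underside.
- stonebox: open wooden box full of mosaic stones, 160 x 120 x 50 mm, at the back right; bystander, loose. Origin at its underside.
Things that resemble listed ones, but are neither listed nor needed, are in the scene too. Leave any red look-alike of the part that bears sleeve_b_mid alone. Of the things shaped like the pan, the aluminium one is meant.

How it is judged:
By the outcome, as a careful person would: the job done as asked, in the order asked, and still so for the second after the job is handed in, with the robot touching nothing.
It also fails if it takes over 72 s, if anything falls off the work surface, if the arm or the gripper's body presses on something with over 40 N, if the wrist force passes 120 N, or if a joint passes its speed limit or range.

ROBOT

A 7-joint arm with a two-finger parallel gripper is mounted at the origin on the work surface. World frame = base frame: x ahead of the robot, y to its left, z up, the work surface at z = 0. Lengths are in m, angles in rad, forces in N, time in s.
With the tool pointing down it reaches from about 0.425 to 0.95 m from the base axis. Payload 16.7 kg.
Tool frame: the origin (TCP) lies where the fingers leave the gripper's body, on its centre line; the fingertips stand 97 mm ahead of it and the grasp point (between the pads) lies 78 mm ahead of it; z points along the fingers, y is the direction in which the jaws open and shut (so a half turn about z gives the same grasp; the last joint's range is limited). The gripper opens to 94 mm and grips with 3 to 60 N. Pads are 16 mm wide; open, the fingers measure 119 mm over their backs; the gripper's body (75 mm by 177 mm) begins 78 mm behind the grasp point.
Start: joints at [-1.389, 0.426, 0.074, 1.606, -0.034, 1.111, -0.067], TCP at [0.219, 0.638, 0.303] pointing down, gripper open.
Joint ranges: [-2.85, 2.85], [-0.5, 2.14], [-1.23, 1.37], [0.21, 2.46], [-1.02, 4.16], [0.16, 2.05], [-2.73, 2.73]. Speed limits (rad/s): [1.89, 1.89, 2.39, 2.39, 3.01, 3.01, 3.01].

INTERFACE

Orientations are given as a rotation vector (axis times angle).
In Python, from cell import get_state, grab_frame, camera_params, sign_off gives the robot as it stands. The module is installed in compiled form; this text tells all that it offers.
- The arm moves only by the shell command python3 -m inch 'ROWS' [FORCE]. ROWS is JSON, a list of rows, each a list of 5 numbers: the gripper command: -1 is fully open, 1 is shut, values between are in proportion, then the shift along the tool's x, y, z in m, then the turn about the tool's z in rad. In form: [[jaw, x, y, z, spin], ...]. A call has 1 to 20 rows; each row shifts and turns the pose as measured when the row begins, along the tool's axes as they then stand; what a row does not reach is not made up. A row lasts 1/12 s, in which the tool goes at most 41.7 mm and 7.16 degrees, less where a joint would pass 70% of its speed; a pose out of reach is approached as far as the arm can. A call with a gripper value outside its range is refused whole. The fingers move at their own pace and stop on an object; FORCE is the grip in N (left out, the last holds). Time passes only in rows, so rows that do not move let the fingers close. It gives the time, the measured TCP pose, the force and the opening at its end, in the units of the state.
- get_state(): the state, without advancing time (a new reading comes with each control period).
- grab_frame(name): name is "side" or "top"; returns the picture (480x640x3 uint8, blue, green, red); there is no depth.
- camera_params(name): a dict with "fx", "fy", "cx", "cy" (pixels), "k1" (the pictures are not rectified: a ray, as slopes to the right and down, at radius r is drawn at 1 + k1 r^2 times it, then the intrinsics apply), "rvec" (rotation vector, rad) and "tvec" (3), from world to camera coordinates, as OpenCV has them. Camera axes: x right, y down, z forward; pixel columns grow to the right and rows downward; lengths in m; the calibration is good to about 2 mm. A picture is of the moment at which its call begins. camera_params takes no time and is no camera call.
- sign_off(): hands the job in, once; it reports no verdict.
The state is a dict: "t": time; "joint_pos": joint angles; "dq": joint speeds; "joint_efforts": joint torques, N m; "position": TCP position; "ee_rot": TCP orientation; "contact_force": force on the tool from outside, world axes, zero at the start; "moment": the same for the moment, N m; "width": opening from 0.0 (shut) to 1.0 (fully open).
Only numpy, scipy, OpenCV 4.12 (cv2) and the standard library are available. Lean on these libraries where they do the work, as an engineer would, in place of code of your own. Each camera call takes 0.05 s, during which the arm holds its last target.

## Working session

There is one attempt and no reset: what is moved stays moved. The work goes in short steps, Python scripts to look and compute and a shell command to move; the robot and the scene stay as the last step left them, time stands still between calls to the robot, and variables do not carry over. Pictures are saved under pics/ and viewed, and the job is handed in when it is done.

```bash
mkdir -p pics; cat > h.py <<'E'
import numpy as np, cv2
from cell import get_state, grab_frame, camera_params
from scipy.spatial.transform import Rotation as R
def cam(n):
    p=camera_params(n); return p,R.from_rotvec(p['rvec']).as_matrix(),np.array(p['tvec'])
def proj(n,P):
    p,M,t=cam(n); c=np.atleast_2d(P)@M.T+t; s=c[:,:2]/c[:,2:]; r2=(s**2).sum(1,keepdims=True)
    s=s*(1+p['k1']*r2); return s*[p['fx'],p['fy']]+[p['cx'],p['cy']]
def ray(n,uv):
    p,M,t=cam(n); d=(np.array(uv,float)-[p['cx'],p['cy']])/[p['fx'],p['fy']]; s=d.copy()
    for _ in range(20): s=d/(1+p['k1']*(s@s))
    return -M.T@t, M.T@np.array([s[0],s[1],1])
def onz(n,uv,z):
    o,d=ray(n,uv); return o+d*(z-o[2])/d[2]
E
python3 - <<'E'
from h import *
for n in ('top','side'):
    cv2.imwrite(f'pics/{n}0.png',grab_frame(n)); p,M,t=cam(n); print(n,p,-M.T@t)
s=get_state(); print(s)
E
```

```text
top {'fx': 608.0484604763061, 'fy': 608.0484604763061, 'cx': 325.2434937953004, 'cy': 234.9608366027007, 'k1': -0.2003025802876191, 'rvec': array([ 2.13126466, -2.1355726 ,  0.18961042]), 'tvec': array([-0.00180654,  0.56560102,  1.61656964])} [0.27969322 0.00527422 1.68965945]
side {'fx': 540.0097242728477, 'fy': 540.0097242728477, 'cx': 327.4278291949674, 'cy': 236.60637326392708, 'k1': -0.07355748366590383, 'rvec': array([ 0.12980845, -2.70370916,  1.540585  ]), 'tvec': array([0.57777368, 0.08698931, 1.51465345])} [0.48266405 1.30424123 0.83758871]
{'t': 0.1, 'joint_pos': array([-1.3895088 ,  0.42666351,  0.07384733,  1.60654466, -0.03407771,
        1.11077675, -0.06710407]), 'dq': array([-4.81613844e-04, -2.22574846e-05, -3.51996283e-04, -5.80589145e-04,
       -3.84367600e-04, -1.00571257e-05, -2.70712374e-03]), 'joint_efforts': array([ 6.05932582e-03, -9.37459946e+01,  3.67608435e+00, -4.55034399e+01,
       -4.85881534e-02,  1.68534857e-02,  2.78654539e-05]), 'position': array([0.2191614 , 0.63813341, 0.30204864]), 'ee_rot': array([-5.17251185e-01, -3.09862617e+00,  1.77461992e-03]), 'contact_force': array([-0.08457586,  0.49416719,  0.13900153]), 'moment': array([0.06138018, 0.0364886 , 0.02612285]), 'width': 1.0004998501196372}
```

View pics/top0.png

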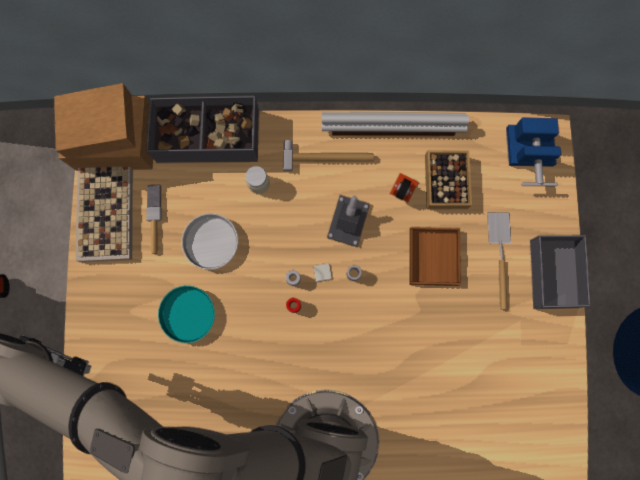

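View pics/side0.png

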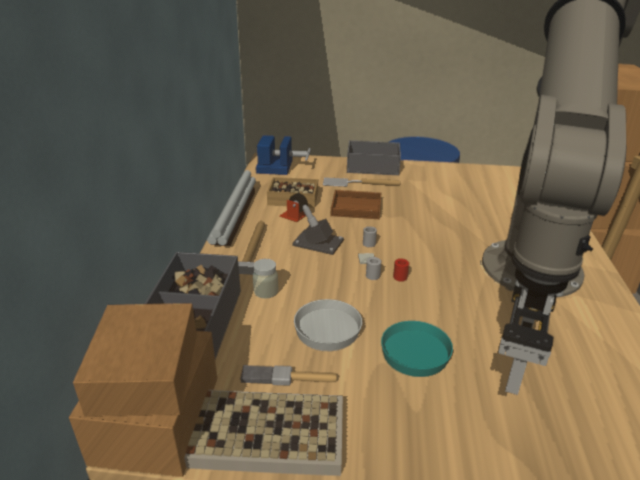

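Top view: steel sleeves at (293,278) and (354,273), with a red look-alike at (293,305). The aluminium pan is at (211,242), with a teal look-alike at (187,314). The wooden tray is at (435,257); its look-alikes are the grey box (560,272), the stone box (449,180) and the black box (204,128). The gauge is at (350,220). I choose the grey sleeves, the aluminium pan and the brown tray, and check them in a crop.

```bash
python3 - <<'E'
from h import *
a=cv2.imread('pics/top0.png'); b=cv2.imread('pics/side0.png')
c=cv2.resize(a[180:320,270:390],None,fx=5,fy=5,interpolation=cv2.INTER_CUBIC)[:600]
cv2.imwrite('pics/c1.png',cv2.resize(a[185:320,270:390],(533,600),interpolation=cv2.INTER_CUBIC))
cv2.imwrite('pics/c2.png',cv2.resize(b[180:300,280:420],(700,600),interpolation=cv2.INTER_CUBIC))
for uv,z in [((293,278),.05),((354,272),.05),((211,242),.03),((435,257),.03),((350,220),.06)]: print(uv,onz('top',uv,z))
E
```

```text
(293, 278) [0.44726642 0.0846411  0.05      ]
(354, 272) [ 0.46330622 -0.08069397  0.05      ]
(211, 242) [0.54952377 0.31490573 0.03      ]
(435, 257) [ 0.50633004 -0.30742206  0.03      ]
(350, 220) [ 0.60507548 -0.07067953  0.06      ]
```

View pics/c1.png

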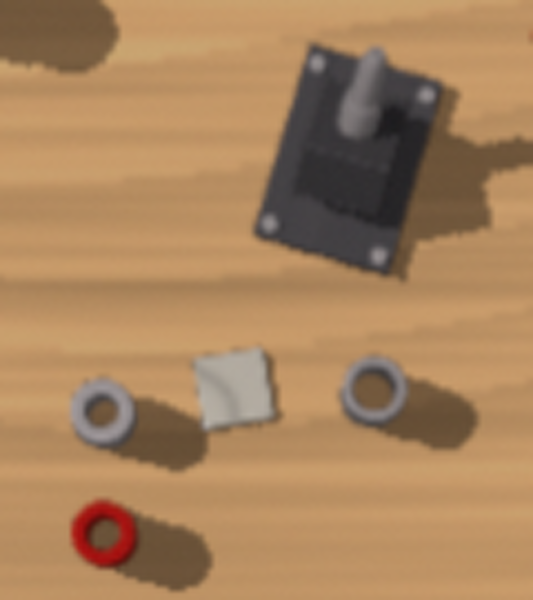

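View pics/c2.png

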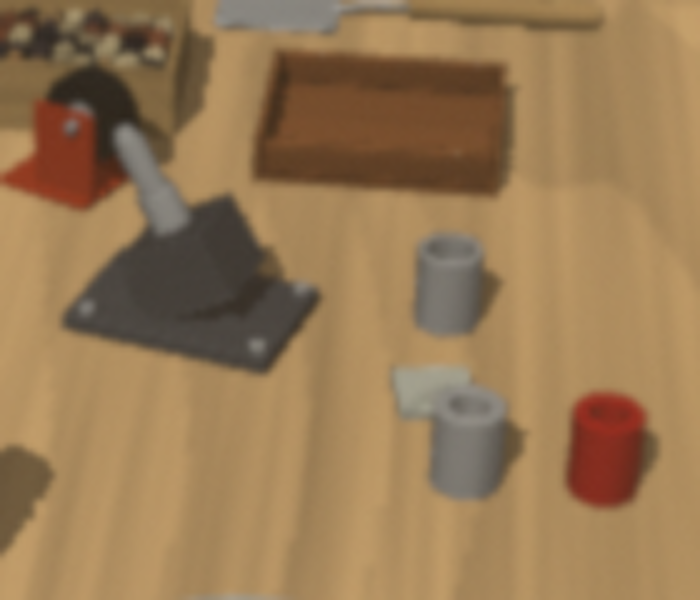

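Crops confirm it: the left sleeve (293,278) has the thicker wall, so I expect it to stop at the step and go in the pan. The right one (354,273) has the thinner wall, so tray. The red sleeve is the look-alike. Now I'll look closer at the gauge.

```bash
python3 - <<'E'
from h import *
a=cv2.imread('pics/top0.png'); b=cv2.imread('pics/side0.png')
def crop(im,x,y,w,h,s,f):
    c=cv2.resize(im[y:y+h,x:x+w],None,fx=s,fy=s,interpolation=cv2.INTER_CUBIC)
    for i in range(0,w,5): cv2.putText(c,str(x+i),(i*s,8),0,.3,(0,255,255)); cv2.line(c,(i*s,10),(i*s,14),(0,255,255))
    for j in range(5,h,5): cv2.putText(c,str(y+j),(0,j*s),0,.3,(0,255,255))
    cv2.imwrite(f,c)
crop(a,320,190,60,60,10,'pics/g1.png'); crop(b,288,195,60,60,10,'pics/g2.png')
E
```

```text
(no output)
```

View pics/g1.png

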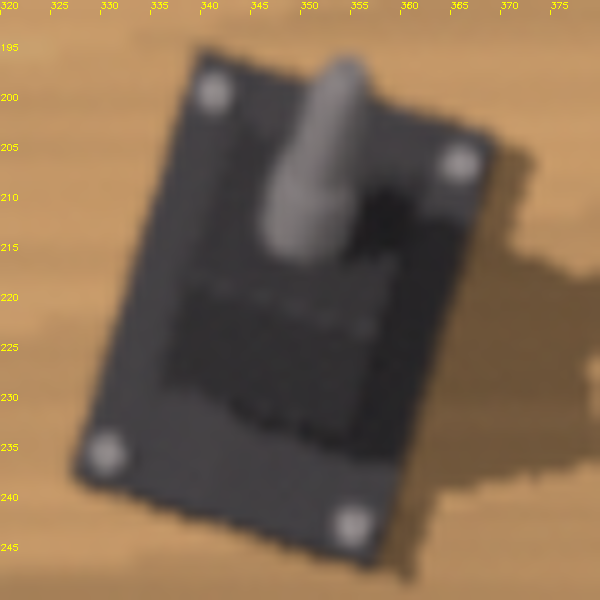

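View pics/g2.png

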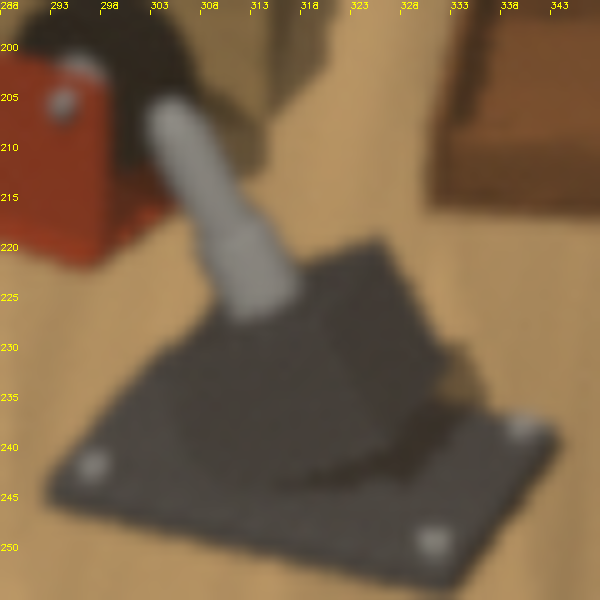

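```bash
cat > fit.py <<'E'
from h import *
from scipy.optimize import least_squares
# order: corner (plate frame u along lean, v left)
top={(1,1):(339.7,195.3),(1,-1):(369.3,204),(-1,-1):(357.3,246.7),(-1,1):(327.2,237.3)}
side={(1,1):(292.6,244.3),(-1,-1):(344,238.2),(-1,1):(333,253.3)}
def model(q):
    x,y,w,c=q; l=np.array([np.cos(w),np.sin(w),0]); n=np.array([-l[1],l[0],0]); o=np.array([x,y,0])
    ax=l*.5+np.array([0,0,np.sqrt(.75)])
    C=lambda k:o+l*(c+k[0]*.065)+n*k[1]*.045+[0,0,.012]
    P=lambda s:o+[0,0,.06]+ax*s
    return o,ax,C,P
def res(q):
    o,ax,C,P=model(q); r=[]
    for k in top: r.append(.5*(proj('top',C(k))[0]-top[k]))
    for k in side: r.append(.5*(proj('side',C(k))[0]-side[k]))
    r.append(1*(proj('top',P(.065))[0]-(354.6,197))); r.append(1*(proj('side',P(.065))[0]-(304.7,206)))
    return np.concatenate(r)
if __name__=='__main__':
    f=least_squares(res,[.6,-.07,-.3,0]); print(f.x,np.degrees(f.x[2])); print(f.fun.reshape(-1,2).round(2))
    o,ax,C,P=model(f.x); print(P(0),ax,P(.066))
    for n in('top','side'):
        im=cv2.imread(f'pics/{n}0.png'); S=10; x0,y0=(320,190) if n=='top' else (288,195)
        c=cv2.resize(im[y0:y0+60,x0:x0+60],None,fx=S,fy=S,interpolation=cv2.INTER_CUBIC)
        l=np.cross(ax,[0,0,1]);l/=np.linalg.norm(l);m=np.cross(ax,l)
        def loop(s,r):
            th=np.linspace(0,2*np.pi,40); return [P(s)+r*(np.cos(a)*l+np.sin(a)*m) for a in th]
        L=[loop(0,.0125),loop(.025,.0115),loop(.025,.009),loop(.056,.009),loop(.066,.005),[C(k) for k in [(1,1),(1,-1),(-1,-1),(-1,1),(1,1)]]]
        for q in L:
            uv=((proj(n,np.array(q))-[x0,y0]+.5)*S).astype(int); cv2.polylines(c,[uv],False,(0,255,0),1)
        cv2.imwrite(f'pics/fit_{n}.png',c)
E
python3 fit.py
```

```text
[ 0.62455605 -0.06999734 -0.29608203 -0.01254545] -16.964250903166054
[[-0.38 -0.3 ]
 [ 0.04 -0.14]
 [-0.39  0.24]
 [-0.76  0.33]
 [-0.18 -1.35]
 [ 0.13 -0.94]
 [ 0.18 -1.16]
 [-0.54  0.21]
 [-0.19 -1.1 ]]
[ 0.62455605 -0.06999734  0.06      ] [ 0.4782435  -0.14588749  0.8660254 ] [ 0.65612012 -0.07962591  0.11715768]
```

```bash
python3 -c "
import cv2,numpy as np
cv2.imwrite('pics/fit.png',cv2.resize(np.hstack([cv2.imread('pics/fit_top.png'),cv2.imread('pics/fit_side.png')]),(800,400),interpolation=cv2.INTER_AREA))"
```

```text
(no output)
```

View pics/fit.png

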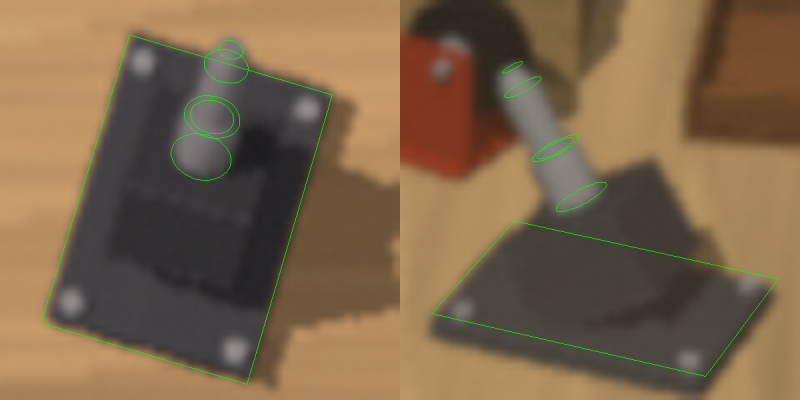

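```bash
python3 - <<'E'
s=open('fit.py').read()
s=s.replace("C=lambda k:o+l*(c+k[0]*.065)+n*k[1]*.045+[0,0,.012]","C=lambda k,z=.012:o+l*(c+k[0]*.065)+n*k[1]*.045+[0,0,z]")
s=s.replace("proj('side',C(k))[0]","proj('side',C(k,0.002))[0]")
open('fit.py','w').write(s)
E
python3 fit.py; python3 -c "
import cv2,numpy as np
cv2.imwrite('pics/fit2.png',cv2.resize(np.hstack([cv2.imread('pics/fit_top.png'),cv2.imread('pics/fit_side.png')]),(800,400),interpolation=cv2.INTER_AREA))"
```

```text
[ 0.62432163 -0.07120816 -0.2841078  -0.01172615] -16.278177683280212
[[-0.26 -0.33]
 [ 0.21 -0.35]
 [ 0.05  0.09]
 [-0.37  0.37]
 [-0.18  0.03]
 [-0.03  0.27]
 [ 0.21  0.11]
 [-0.23  0.25]
 [-0.11 -1.23]]
[ 0.62432163 -0.07120816  0.06      ] [ 0.47995606 -0.14015056  0.8660254 ] [ 0.65599873 -0.0804581   0.11715768]
```

View pics/fit2.png

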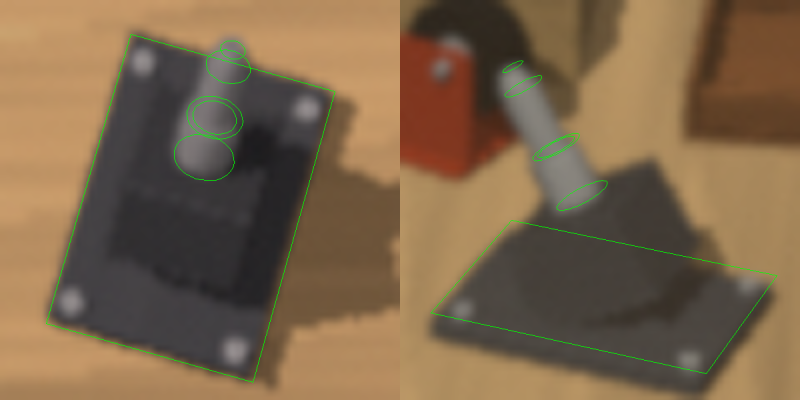

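```bash
python3 - <<'E'
from h import *
for uv in [(293.0,277.5),(354,272.7)]: print('top',onz('top',uv,.05))
for uv in [(374,260.8),(369.7,228.9)]: print('side',onz('side',uv,.05))
s=get_state(); M=R.from_rotvec(s['ee_rot']).as_matrix(); print(M.round(3), np.degrees(np.arctan2(M[1,1],M[0,1])))
# tray corners rim z=.03
for uv in [(411,228),(460,229),(459,286),(411,285)]: print('tray',onz('top',uv,.03)[:2])
for uv in [(184,242),(238.5,242),(211,215),(211,269)]: print('pan',onz('top',uv,.03)[:2])
E
```

```text
top [0.44862669 0.08464817 0.05      ]
top [ 0.46139674 -0.08067606  0.05      ]
side [0.44827572 0.09252916 0.05      ]
side [ 0.46290803 -0.07756157  0.05      ]
[[-0.946  0.325 -0.   ]
 [ 0.325  0.946 -0.001]
 [-0.    -0.001 -1.   ]] 71.0460827523343
tray [ 0.58821444 -0.24229597]
tray [ 0.58526278 -0.38129185]
tray [ 0.4250737  -0.37246419]
tray [ 0.42893811 -0.23835727]
pan [0.54957398 0.39149225]
pan [0.54945577 0.23769275]
pan [0.62624387 0.31727341]
pan [0.47393944 0.31283168]
```

```bash
cat > to.py <<'E'
# usage: to.py x y z [jawbearing deg]: remaining shift in tool axes
import sys; from h import *
def rem(tgt,b=None):
    s=get_state(); M=R.from_rotvec(s['ee_rot']).as_matrix(); d=M.T@(np.array(tgt)-s['position'])
    cur=np.degrees(np.arctan2(M[1,1],M[0,1])); sp=0
    print('t',s['t'],'pos',s['position'].round(4),'F',s['contact_force'].round(1),'w',round(s['width'],3),'bear',round(cur,2),'tilt',M[:2,2].round(3))
    print('shift',d.round(4), 'spin', None if b is None else round(-np.radians((b-cur+90)%180-90),3))
if __name__=='__main__':
    a=list(map(float,sys.argv[1:])); rem(a[:3],a[3] if len(a)>3 else None)
E
python3 -m inch '[[-1,0,0,0,-0.047],[-1,-0.026,-0.03,0,0],[-1,-0.026,-0.03,0,0],[-1,-0.026,-0.03,0,0],[-1,-0.026,-0.03,0,0]]'
python3 to.py .448 .086 .303 73.7
```

```text
t: 0.52
position: [0.2813, 0.4953, 0.2981]
ee_rot: [-0.422, -3.11, 0.006]
contact_force: [1.2, 0.9, 0.1]
width: 0.999
t 0.5167 pos [0.2813 0.4953 0.2981] F [1.2 0.9 0.1] w 0.999 bear 74.54 tilt [-0.004 -0.004]
shift [-0.2697 -0.3501 -0.004 ] spin 0.015
```

```bash
python3 -m inch '[[-0.3,-0.0245,-0.032,0,0.007],[-0.3,-0.0245,-0.032,0,0.007],[-0.3,-0.0245,-0.032,0,0],[-0.3,-0.0245,-0.032,0,0],[-0.3,-0.0245,-0.032,0,0],[-0.3,-0.0245,-0.032,0,0],[-0.3,-0.0245,-0.032,0,0],[-0.3,-0.0245,-0.032,0,0],[-0.3,-0.0245,-0.032,0,0],[-0.3,-0.0245,-0.032,0,0],[-0.3,-0.0245,-0.032,0,0],[-0.3,0,0,0,0]]'
python3 to.py .448 .086 .113 73.7
```

```text
t: 1.52
position: [0.4434, 0.0592, 0.2981]
ee_rot: [-0.453, -3.105, 0.006]
contact_force: [-0.8, 0.7, -0.8]
width: 0.65
t 1.5167 pos [0.4434 0.0592 0.2981] F [-0.8  0.7 -0.8] w 0.65 bear 73.38 tilt [-0.004 -0.003]
shift [0.0027 0.0278 0.185 ] spin -0.006
```

```bash
python3 -m inch '[[-0.3,0.0013,0.014,0.02,-0.006],[-0.3,0.0013,0.013,0.03,0],[-0.3,0,0,0.035,0],[-0.3,0,0,0.035,0],[-0.3,0,0,0.01,0],[-0.3,0,0,0,0]]'
python3 to.py .448 .086 .115 73.7; python3 - <<'E'
from h import *
cv2.imwrite('pics/s1.png',cv2.resize(grab_frame('side')[200:300,310:440],(780,600),interpolation=cv2.INTER_CUBIC))
E
```

```text
t: 2.02
position: [0.4504, 0.0828, 0.1646]
ee_rot: [0.457, 3.107, -0.002]
contact_force: [-0.9, 0.2, -0.9]
width: 0.65
t 2.0167 pos [0.4504 0.0828 0.1646] F [-0.9  0.2 -0.9] w 0.65 bear 73.25 tilt [ 0.001 -0.001]
shift [0.0033 0.0024 0.0496] spin -0.008
```

View pics/s1.png

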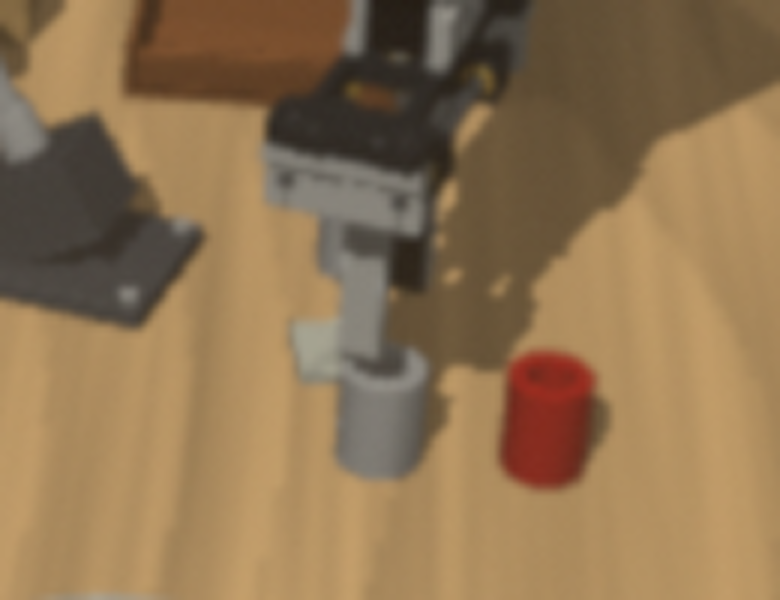

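```bash
python3 - <<'E'
from h import *
s=get_state(); M=R.from_rotvec(s['ee_rot']).as_matrix()
def c(P): return ((proj('side',P)-[310,200])*6).round(0).tolist()
for w in (.0305,.043): 
  for sg in (1,-1): print(w*sg,c(s['position']+M@[0,sg*w,.097]))
for yy in (.0846,.0865,.0925): print(yy,c([.448,yy,.05]))
E
```

```text
0.0305 [[361.0, 352.0]]
-0.0305 [[402.0, 285.0]]
0.043 [[352.0, 367.0]]
-0.043 [[410.0, 271.0]]
0.0846 [[385.0, 355.0]]
0.0865 [[385.0, 357.0]]
0.0925 [[385.0, 365.0]]
```

```bash
python3 -m inch '[[-0.3,0.0037,0.004,0.015,-0.008],[-0.3,0,0,0.02,0],[-0.3,0,0,0.014,0],[-0.3,0,0,0,0]]'
python3 to.py .448 .088 .115 73.7; python3 -m inch '[[1,0,0,0,0],[1,0,0,0,0],[1,0,0,0,0],[1,0,0,0,0],[1,0,0,0,0],[1,0,0,0,0]]' 12
```

```text
t: 2.4
position: [0.4504, 0.089, 0.119]
ee_rot: [0.444, 3.104, 0.005]
contact_force: [-0.7, -0.2, -0.1]
width: 0.653
t 2.4 pos [0.4504 0.089  0.119 ] F [-0.7 -0.2 -0.1] w 0.653 bear 73.74 tilt [0.007 0.002]
shift [ 0.0021 -0.0017  0.0039] spin 0.001
t: 2.9
position: [0.4523, 0.0896, 0.1242]
ee_rot: [0.444, 3.099, 0.01]
contact_force: [1.0, 0.1, -4.0]
width: 0.425
```

```bash
python3 to.py .448 .088 .115 73.7; python3 -m inch '[[1,-0.004,0,-0.03,0],[1,-0.01,0,-0.03,0],[1,-0.01,0,-0.03,0],[1,0,0,-0.03,0],[1,0,0,0,0]]'; python3 to.py .55 0 .3 73.7;  python3 -c "
from h import *
print(get_state()['joint_pos'].round(3))"
```

```text
t 2.9 pos [0.4523 0.0896 0.1242] F [ 1.   0.1 -4. ] w 0.425 bear 73.71 tilt [0.012 0.005]
shift [ 0.0038 -0.0028  0.0092] spin 0.0
t: 3.32
position: [0.4731, 0.0809, 0.2485]
ee_rot: [0.445, 3.104, 0.004]
contact_force: [0.6, 1.6, -3.9]
width: 0.427
t 3.3167 pos [0.4731 0.0809 0.2485] F [ 0.6  1.6 -3.9] w 0.427 bear 73.67 tilt [0.006 0.001]
shift [-0.0969 -0.0559 -0.0511] spin -0.0
[-0.719  0.173  0.465  2.114 -0.101  0.869  1.091]
```

```bash
python3 to.py .652 -.079 .275 73.7;python3 -m inch '[[1,0,0,-0.015,0],[1,-0.02,-0.01,-0.011,0],[1,-0.03,-0.015,0,0],[1,-0.03,-0.015,0,0],[1,-0.03,-0.015,0,0],[1,-0.03,-0.015,0,0],[1,-0.03,-0.015,0,0],[1,-0.03,-0.015,0,0],[1,-0.01,-0.005,0,0],[1,0,0,0,0]]'; python3 to.py .652 -.079 .275 73.7
```

```text
t 3.3167 pos [0.4731 0.0809 0.2485] F [ 0.6  1.6 -3.9] w 0.427 bear 73.67 tilt [0.006 0.001]
shift [-0.2168 -0.1031 -0.0256] spin -0.0
t: 4.15
position: [0.6499, -0.0831, 0.2729]
ee_rot: [0.432, 3.108, 0.009]
contact_force: [-0.7, 0.5, -4.1]
width: 0.424
t 4.15 pos [ 0.6499 -0.0831  0.2729] F [-0.7  0.5 -4.1] w 0.424 bear 74.18 tilt [0.005 0.005]
shift [-0.0009  0.0046 -0.0021] spin 0.008
```

```bash
python3 -m inch '[[1,-0.001,0.0046,-0.002,0.008],[1,0,0,0,0]]'; python3 to.py .652 -.079 .275 73.7; cat > look.py <<'E'
import sys; from h import *
f=sys.argv[1]; x,y=int(sys.argv[2]),int(sys.argv[3]); w=int(sys.argv[4]) if len(sys.argv)>4 else 80; n=sys.argv[5] if len(sys.argv)>5 else 'side'
im=grab_frame(n); S=600//w
c=cv2.resize(im[y:y+w,x:x+w],None,fx=S,fy=S,interpolation=cv2.INTER_CUBIC)
for i in range(0,w,10): cv2.putText(c,str(x+i),(i*S,9),0,.35,(0,255,255)); cv2.putText(c,str(y+i),(0,i*S),0,.35,(0,255,255)); cv2.line(c,(i*S,0),(i*S,5),(0,255,255)); cv2.line(c,(0,i*S),(5,i*S),(0,255,255))
cv2.imwrite('pics/'+f,c)
E
python3 look.py h1.png 260 140 100;  python3 look.py h1t.png 310 160 100 top
```

```text
t: 4.32
position: [0.6512, -0.0789, 0.2733]
ee_rot: [0.448, 3.108, 0.008]
contact_force: [-1.0, 0.4, -4.1]
width: 0.425
t 4.3167 pos [ 0.6512 -0.0789  0.2733] F [-1.   0.4 -4.1] w 0.425 bear 73.58 tilt [0.002 0.005]
shift [-0.0008  0.0001 -0.0017] spin -0.002
```

View pics/h1.png

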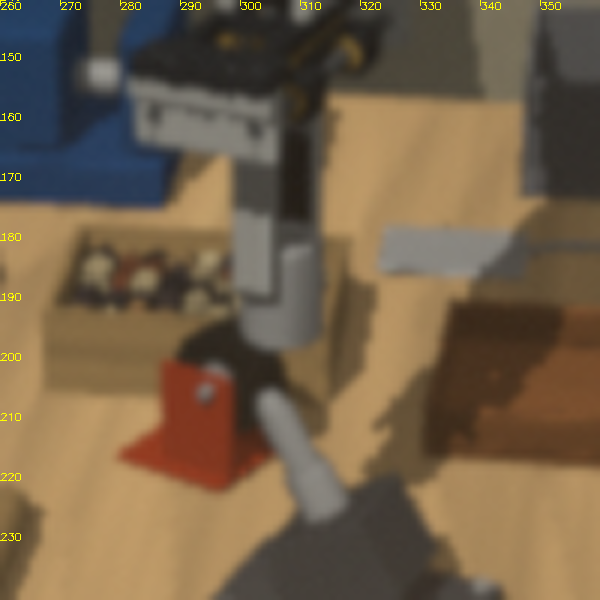

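View pics/h1t.png

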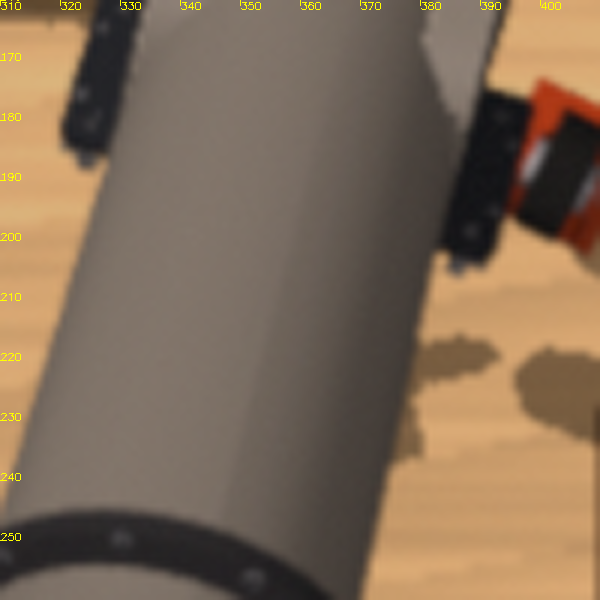

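```bash
cat > ov.py <<'E'
# overlay sleeve: args infile out x0 y0 w  e(l-offset) zb tiltdeg(top toward +l) using current TCP
import sys; from h import *
from fit import *
inn,out=sys.argv[1:3]; x0,y0,w=map(int,sys.argv[3:6]); e,zb,ti=map(float,sys.argv[6:9]); n='side'
c=cv2.imread('pics/'+inn); S=600//w
s=get_state(); l=np.array([.96,-.28,0]); nn=np.array([.28,.96,0]); p=s['position']+e*l; 
a=np.sin(np.radians(ti))*l+np.cos(np.radians(ti))*np.array([0,0,1]); m=np.cross(nn,a)
piv=np.array([p[0],p[1],s['position'][2]-.078])  # pivot = grasp point; zb = distance of bottom below pivot
th=np.linspace(0,2*np.pi,40)
def loop(k,r): return np.array([piv+a*k+r*(np.cos(t)*nn+np.sin(t)*m) for t in th])
for L in (loop(-zb,.02),loop(.05-zb,.02),loop(-zb,.0105)):
    cv2.polylines(c,[((proj(n,L)-[x0,y0]+.5)*S).astype(int)],False,(0,255,0),1)
o,ax,C,P=model([.6243,-.0712,-.284,-.0117])
L=np.array([P(0),P(.066)]); cv2.polylines(c,[((proj(n,L)-[x0,y0]+.5)*S).astype(int)],False,(255,255,0),1)
cv2.imwrite('pics/'+out,c)
E
python3 ov.py h1.png h1o.png 260 140 100 0 .044 0
```

```text
(no output)
```

View pics/h1o.png

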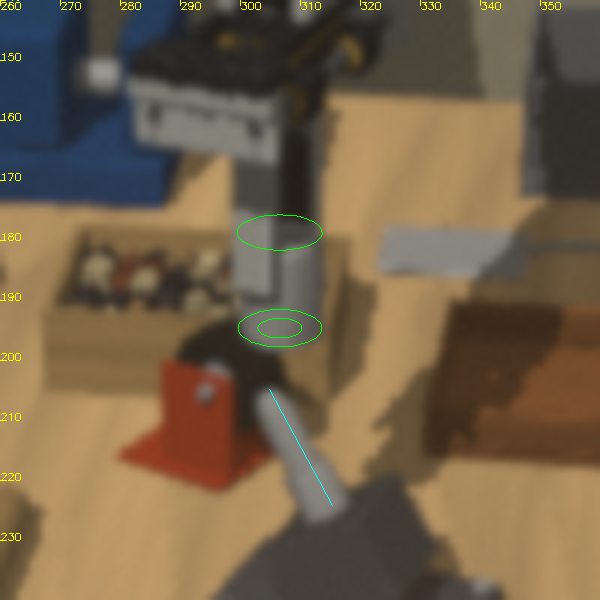

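```bash
python3 -m inch '[[1,0,0,0.012,-0.002],[1,0,0,0.014,0],[1,0,0,0.012,0],[1,0,0,0,0]]' 18; python3 to.py .652 -.079 .235 73.7
```

```text
t: 4.75
position: [0.6499, -0.0753, 0.2336]
ee_rot: [0.436, 3.107, 0.012]
contact_force: [2.9, -2.2, -5.5]
width: 0.423
t 4.75 pos [ 0.6499 -0.0753  0.2336] F [ 2.9 -2.2 -5.5] w 0.423 bear 74.04 tilt [0.005 0.007]
shift [-0.003  -0.0029 -0.0014] spin 0.006
```

```bash
python3 -m inch '[[1,-0.002,-0.0029,0,0.006],[1,0,0,0,0]]'; python3 to.py .652 -.079 .235 73.7; python3 look.py h2.png 260 140 100; python3 ov.py h2.png h2o.png 260 140 100 0 .044 0
```

```text
t: 4.92
position: [0.6505, -0.0781, 0.2329]
ee_rot: [0.444, 3.107, 0.012]
contact_force: [-0.1, -0.5, -2.7]
width: 0.414
t 4.9167 pos [ 0.6505 -0.0781  0.2329] F [-0.1 -0.5 -2.7] w 0.414 bear 73.73 tilt [0.004 0.007]
shift [-0.0017 -0.0004 -0.0021] spin 0.0
```

View pics/h2o.png

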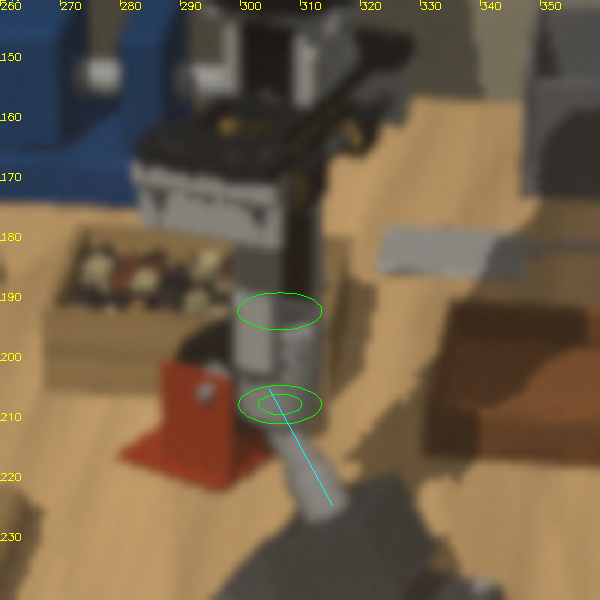

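```bash
python3 -m inch '[[1,-0.003,0,0.004,0],[1,-0.004,-0.0005,0.003,0],[1,-0.004,-0.0005,0.003,0],[1,0,0,0,0]]'; python3 to.py .652 -.079 .235 73.7; python3 look.py h3.png 260 140 100
```

```text
t: 5.3
position: [0.6617, -0.0812, 0.2237]
ee_rot: [0.443, 3.108, 0.015]
contact_force: [-2.8, 1.2, -3.6]
width: 0.411
t 5.3 pos [ 0.6617 -0.0812  0.2237] F [-2.8  1.2 -3.6] w 0.411 bear 73.79 tilt [0.004 0.009]
shift [ 0.0099 -0.0004 -0.0113] spin 0.002
```

View pics/h3.png

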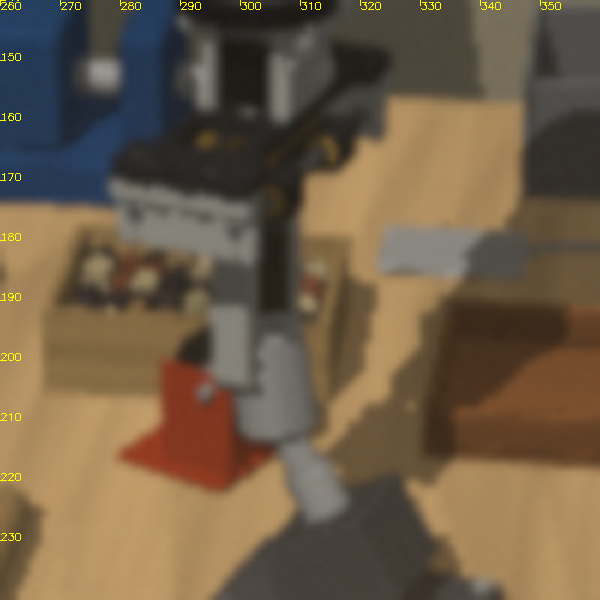

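The side view shows the sleeve tilting on the pin, with its bottom edge near (305,213) and the tip inside. Continuing.

```bash
python3 -m inch '[[1,-0.004,0,0.002,0],[1,-0.003,0,0.003,0],[1,-0.001,0,0.004,0],[1,0.002,0,0.004,0],[1,0,0,0,0]]'; python3 to.py .652 -.079 .235 73.7; python3 look.py h4.png 260 140 100
```

```text
t: 5.77
position: [0.6683, -0.0829, 0.2097]
ee_rot: [0.443, 3.107, 0.016]
contact_force: [-3.9, 3.1, -3.4]
width: 0.415
t 5.7667 pos [ 0.6683 -0.0829  0.2097] F [-3.9  3.1 -3.4] w 0.415 bear 73.78 tilt [0.004 0.01 ]
shift [ 0.0167 -0.0006 -0.0253] spin 0.001
```

View pics/h4.png

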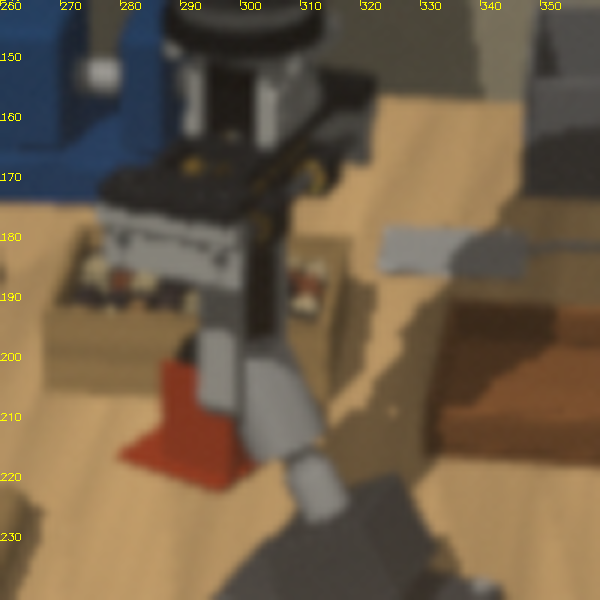

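```bash
python3 -m inch '[[1,0.003,0,0.003,0],[1,0.002,0,0.003,0],[1,0.002,0,0.0035,0],[1,0,0,0,0]]'; python3 to.py .652 -.079 .235 73.7;  python3 -m inch '[[1,0.0015,0,0.003,0],[1,0.0015,0,0.003,0],[1,0,0,0,0]]'; python3 to.py .652 -.079 .235 73.7;python3 look.py h5.png 260 140 100
```

```text
t: 6.15
position: [0.6616, -0.0813, 0.1997]
ee_rot: [0.443, 3.105, 0.014]
contact_force: [-0.6, 0.5, -3.4]
width: 0.413
t 6.15 pos [ 0.6616 -0.0813  0.1997] F [-0.6  0.5 -3.4] w 0.413 bear 73.77 tilt [0.006 0.008]
shift [ 0.0097 -0.0002 -0.0353] spin 0.001
t: 6.4
position: [0.6618, -0.0813, 0.1966]
ee_rot: [0.442, 3.096, 0.014]
contact_force: [-4.3, 1.8, -4.0]
width: 0.411
t 6.4 pos [ 0.6618 -0.0813  0.1966] F [-4.3  1.8 -4. ] w 0.411 bear 73.76 tilt [0.016 0.007]
shift [ 0.0095 -0.0001 -0.0385] spin 0.001
```

View pics/h5.png

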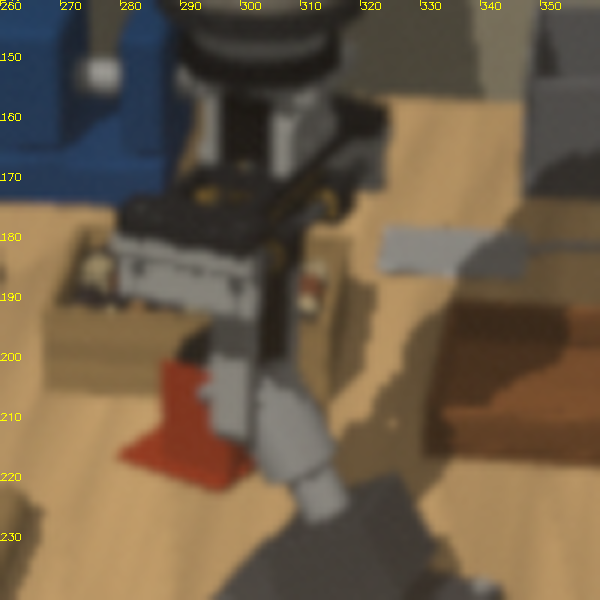

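```bash
python3 -m inch '[[-0.1,0,0,0,0],[-0.1,0,0,0,0],[-0.1,0,0,0,0],[-0.1,0,0,0,0],[-0.1,0,0,0,0]]'; cat > ovp.py <<'E'
import sys; from h import *
from fit import *
inn,out=sys.argv[1:3]; x0,y0,w=map(int,sys.argv[3:6]); s0=float(sys.argv[6]); S=600//w
c=cv2.imread('pics/'+inn); o,ax,C,P=model([.6243,-.0712,-.284,-.0117])
l=np.cross(ax,[0,0,1]);l/=np.linalg.norm(l);m=np.cross(ax,l); th=np.linspace(0,2*np.pi,40)
for s in (s0,s0+.05):
    L=np.array([P(s)+.02*(np.cos(t)*l+np.sin(t)*m) for t in th]); cv2.polylines(c,[((proj('side',L)-[x0,y0]+.5)*S).astype(int)],False,(0,255,0),1)
cv2.imwrite('pics/'+out,c)
E
python3 to.py .652 -.079 .235 73.7;python3 look.py h6.png 260 140 100; python3 ovp.py h6.png h6o.png 260 140 100 .025
```

```text
t: 6.87
position: [0.662, -0.0816, 0.197]
ee_rot: [0.442, 3.095, 0.014]
contact_force: [0.2, -0.2, 0.1]
width: 0.549
t 6.8667 pos [ 0.662  -0.0816  0.197 ] F [ 0.2 -0.2  0.1] w 0.549 bear 73.75 tilt [0.016 0.007]
shift [ 0.0098  0.0001 -0.0381] spin 0.001
```

View pics/h6o.png

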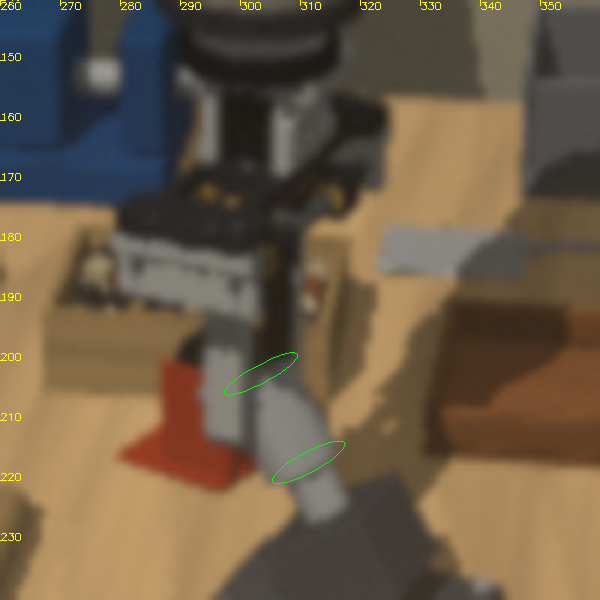

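The sleeve was released and stayed put: its lower end is at about (309,218), on the step, with the thick foot of the pin still showing. So it stops at the step and goes in the pan. I'll regrip lower and withdraw.

```bash
python3 -m inch '[[-0.1,0.006,0,0.006,0],[-0.1,0.005,0,0.006,0],[-0.1,0,0,0,0]]'; python3 to.py .6512 -.079 .1856 73.7
```

```text
t: 7.17
position: [0.6507, -0.0782, 0.1837]
ee_rot: [0.442, 3.094, 0.014]
contact_force: [-0.3, 0.1, -0.1]
width: 0.55
t 7.1667 pos [ 0.6507 -0.0782  0.1837] F [-0.3  0.1 -0.1] w 0.55 bear 73.74 tilt [0.017 0.007]
shift [-0.0007 -0.0006 -0.0019] spin 0.001
```

```bash
python3 -m inch '[[1,0,0,0,0],[1,0,0,0,0],[1,0,0,0,0],[1,0,0,0,0]]' 20; python3 -m inch '[[1,-0.004,0,-0.007,0],[1,-0.004,0,-0.007,0],[1,-0.004,0,-0.007,0]]';  python3 to.py .6752 -.0861 .229 73.7
```

```text
t: 7.5
position: [0.65, -0.0778, 0.1831]
ee_rot: [0.442, 3.096, 0.014]
contact_force: [-1.1, 0.6, -1.1]
width: 0.413
t: 7.75
position: [0.6607, -0.0813, 0.2041]
ee_rot: [0.442, 3.099, 0.013]
contact_force: [-0.2, -0.3, -4.3]
width: 0.414
t 7.75 pos [ 0.6607 -0.0813  0.2041] F [-0.2 -0.3 -4.3] w 0.414 bear 73.77 tilt [0.012 0.007]
shift [-0.0155 -0.0003 -0.0248] spin 0.001
```

```bash
python3 -m inch '[[1,-0.004,0,-0.007,0],[1,-0.004,0,-0.007,0],[1,-0.004,0,-0.007,0],[1,-0.004,0,-0.007,0],[1,-0.002,0,-0.012,0],[1,0,0,-0.02,0],[1,0,0,0,0]]';  python3 to.py .52 .31 .26 73.7; python3 look.py h7.png 260 140 100
```

```text
t: 8.33
position: [0.6811, -0.0885, 0.2726]
ee_rot: [0.443, 3.096, 0.012]
contact_force: [1.2, 0.1, -4.1]
width: 0.416
t 8.3333 pos [ 0.6811 -0.0885  0.2726] F [ 1.2  0.1 -4.1] w 0.416 bear 73.72 tilt [0.015 0.006]
shift [0.2665 0.3372 0.0125] spin 0.0
```

View pics/h7.png

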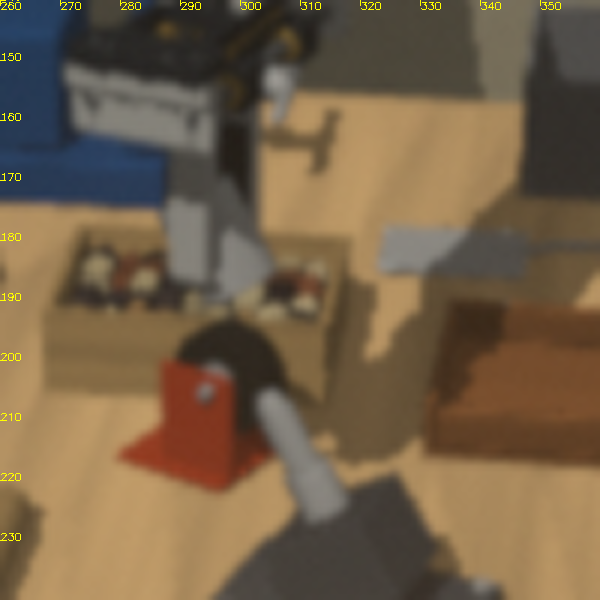

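```bash
python3 -m inch '[[1,0.01,0.015,0,0],[1,0.0215,0.0315,0,0],[1,0.0215,0.0315,0,0],[1,0.0215,0.0315,0,0],[1,0.0215,0.0315,0,0],[1,0.0215,0.0315,0,0],[1,0.0215,0.0315,0,0],[1,0.0215,0.0315,0,0],[1,0.0215,0.0315,0,0],[1,0.0215,0.0315,0,0],[1,0.018,0.026,0,0],[1,0.008,0.01,0,0],[1,0,0,0,0]]';  python3 to.py .555 .315 .15 73.7; python3 look.py h8.png 270 220 150
```

```text
t: 9.47
position: [0.5433, 0.3124, 0.2615]
ee_rot: [0.449, 3.105, 0.003]
contact_force: [0.0, -0.3, -3.7]
width: 0.41
t 9.4667 pos [0.5433 0.3124 0.2615] F [ 0.  -0.3 -3.7] w 0.41 bear 73.53 tilt [0.005 0.001]
shift [-0.01    0.0056  0.1116] spin -0.003
```

View pics/h8.png

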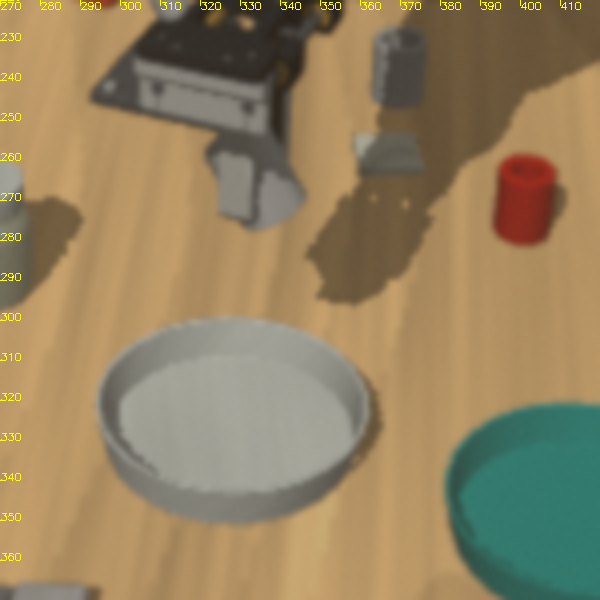

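```bash
python3 -m inch '[[1,-0.005,0.003,0.02,0],[1,-0.005,0.0026,0.035,0],[1,0,0,0.035,0],[1,0,0,0.02,0],[1,0,0,0.02,0],[1,0,0,0.008,0],[1,0,0,0,0]]';  python3 to.py .555 .315 .12 73.7; python3 look.py h9.png 270 240 120
```

```text
t: 10.1
position: [0.5608, 0.3033, 0.1182]
ee_rot: [0.464, 3.099, -0.001]
contact_force: [0.0, -0.6, -3.0]
width: 0.414
t 10.1 pos [0.5608 0.3033 0.1182] F [ 0.  -0.6 -3. ] w 0.414 bear 72.98 tilt [ 0.008 -0.002]
shift [ 0.0089  0.0095 -0.0019] spin -0.013
```

View pics/h9.png

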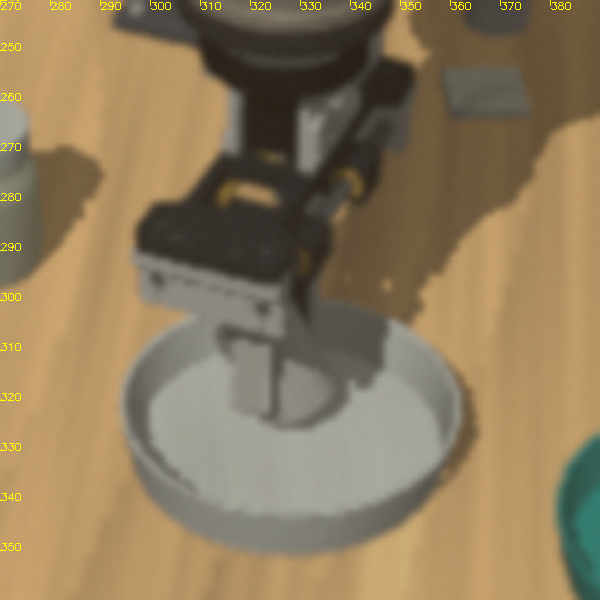

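```bash
python3 -m inch '[[1,0,0.009,0,-0.013],[1,0,0,0.003,0],[1,0.003,0,0.003,0],[1,0,0,0,0]]';  python3 to.py .555 .315 .12 73.7; python3 -m inch '[[1,0.004,0,0.004,0],[1,0.004,0,0.003,0],[1,0,0,0,0]]';  python3 to.py .555 .315 .12 73.7; python3 look.py h10.png 270 240 120
```

```text
t: 10.48
position: [0.5636, 0.3133, 0.1171]
ee_rot: [0.444, 3.096, 0.005]
contact_force: [-0.1, 0.1, -4.1]
width: 0.411
t 10.4833 pos [0.5636 0.3133 0.1171] F [-0.1  0.1 -4.1] w 0.411 bear 73.69 tilt [0.014 0.001]
shift [ 0.0087 -0.0008 -0.003 ] spin -0.0
t: 10.73
position: [0.5586, 0.315, 0.1139]
ee_rot: [0.445, 3.09, 0.01]
contact_force: [-0.0, 0.1, -3.2]
width: 0.414
t 10.7333 pos [0.5586 0.315  0.1139] F [-0.   0.1 -3.2] w 0.414 bear 73.62 tilt [0.021 0.004]
shift [ 0.0034 -0.001  -0.0062] spin -0.001
```

View pics/h10.png

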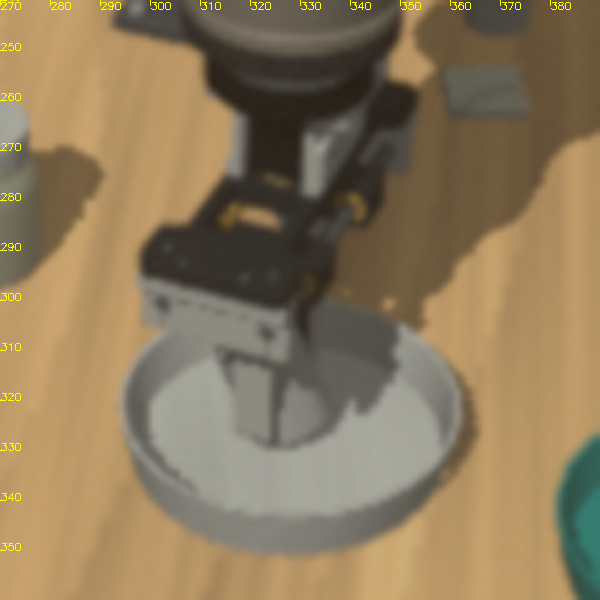

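```bash
python3 -m inch '[[1,0.003,0,0.004,0],[1,0.003,0,0.003,0],[1,0,0,0,0]]';  python3 to.py .555 .315 .12 73.7; python3 -m inch '[[1,0.004,0,0.003,0],[1,0.004,0,0.003,0],[1,0,0,0,0]]';  python3 to.py .555 .315 .12 73.7; python3 look.py h11.png 270 240 120; python3 -c "
from h import *
print(get_state()['joint_pos'].round(3))"
```

```text
t: 11.03
position: [0.5549, 0.3162, 0.11]
ee_rot: [0.446, 3.085, 0.014]
contact_force: [0.2, 1.2, -4.1]
width: 0.409
t 11.0333 pos [0.5549 0.3162 0.11  ] F [ 0.2  1.2 -4.1] w 0.409 bear 73.54 tilt [0.025 0.006]
shift [-0.0007 -0.001  -0.01  ] spin -0.003
t: 11.28
position: [0.5492, 0.3179, 0.1061]
ee_rot: [0.448, 3.08, 0.018]
contact_force: [-0.2, -0.5, -3.5]
width: 0.409
t 11.2833 pos [0.5492 0.3179 0.1061] F [-0.2 -0.5 -3.5] w 0.409 bear 73.45 tilt [0.03  0.007]
shift [-0.0067 -0.0009 -0.0137] spin -0.004
[-0.91   0.609  0.373  1.874 -0.317  0.686  0.925]
```

View pics/h11.png

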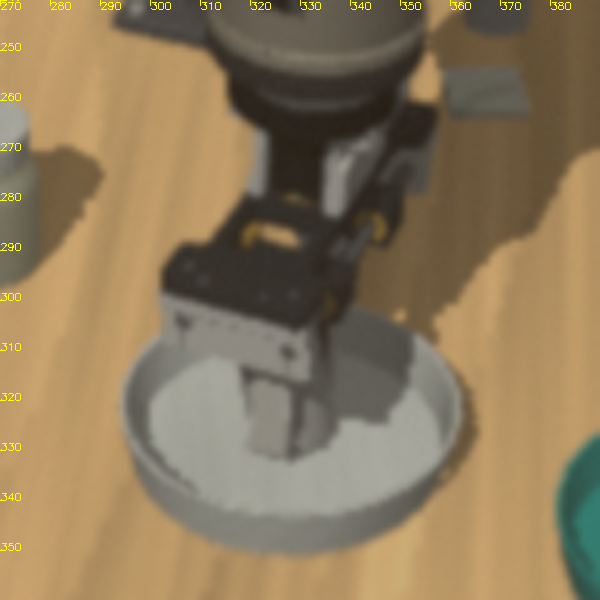

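```bash
python3 -m inch '[[0.1,0,0,-0.001,0],[-0.1,0,0,-0.001,0],[-0.3,0,0,0,0],[-0.3,0,0,0,0],[-0.3,0,0,0,0]]';  python3 to.py .555 .315 .12 73.7; python3 look.py h12.png 270 240 120
```

```text
t: 11.75
position: [0.5489, 0.3195, 0.1085]
ee_rot: [0.446, 3.081, 0.02]
contact_force: [0.1, -0.0, 0.7]
width: 0.642
t 11.75 pos [0.5489 0.3195 0.1085] F [ 0.1 -0.   0.7] w 0.642 bear 73.53 tilt [0.03  0.009]
shift [-0.0074 -0.0024 -0.0114] spin -0.003
```

View pics/h12.png

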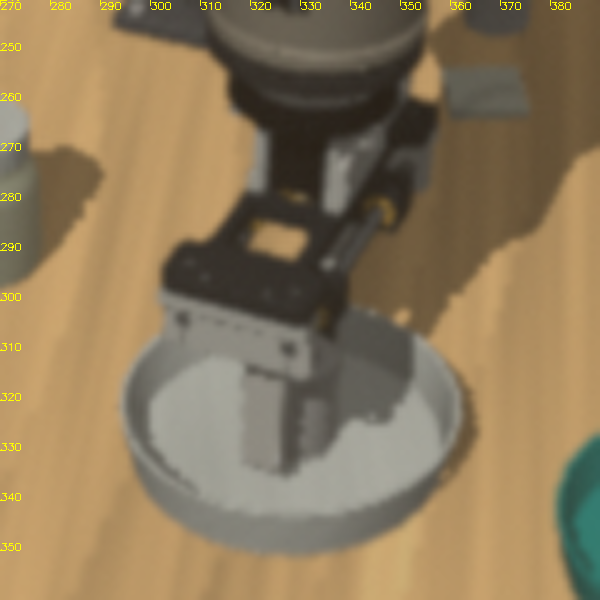

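Released; it looks upright between the fingers at (325,325). Now straight up to check.

```bash
python3 -m inch '[[-0.3,0,0,-0.015,0],[-0.3,0,0,-0.025,0],[-0.3,0,0,-0.04,0],[-0.3,0,0,-0.04,0],[-0.3,0,0,-0.04,0],[-0.3,0,0,-0.02,0],[-0.3,0,0,0,0]]';  python3 to.py .461 -.08 .28 73.7; python3 look.py h13.png 270 240 120
```

```text
t: 12.38
position: [0.5424, 0.3169, 0.2936]
ee_rot: [0.448, 3.084, 0.013]
contact_force: [0.2, 0.9, -0.8]
width: 0.652
t 12.3833 pos [0.5424 0.3169 0.2936] F [ 0.2  0.9 -0.8] w 0.652 bear 73.47 tilt [0.026 0.005]
shift [-0.0347 -0.4038  0.0097] spin -0.004
```

View pics/h13.png

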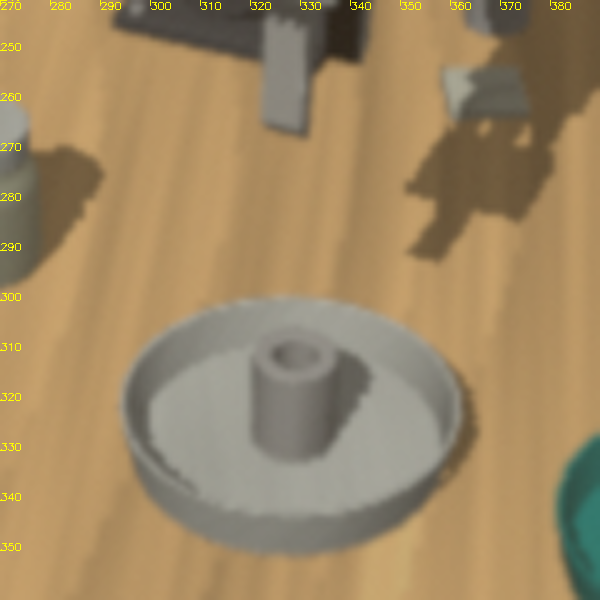

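The sleeve stands upright in the pan at (328,320). Next is the second sleeve.

```bash
python3 -m inch '[[-0.3,-0.002,-0.02,0,-0.004],[-0.3,-0.003,-0.035,0,0],[-0.3,-0.003,-0.035,0,0],[-0.3,-0.003,-0.035,0,0],[-0.3,-0.003,-0.035,0,0],[-0.3,-0.003,-0.035,0,0],[-0.3,-0.003,-0.035,0,0],[-0.3,-0.003,-0.035,0,0],[-0.3,-0.003,-0.035,0,0],[-0.3,-0.003,-0.035,0,0],[-0.3,-0.003,-0.03,0,0],[-0.3,0,-0.015,0,0],[-0.3,0,0,0,0]]';  python3 to.py .462 -.079 .16 73.7
```

```text
t: 13.52
position: [0.456, -0.0709, 0.2742]
ee_rot: [0.433, 3.102, -0.001]
contact_force: [-0.1, -0.8, -0.1]
width: 0.649
t 13.5167 pos [ 0.456  -0.0709  0.2742] F [-0.1 -0.8 -0.1] w 0.649 bear 74.1 tilt [ 0.01  -0.002]
shift [-0.0069 -0.0063  0.1143] spin 0.007
```

```bash
python3 -m inch '[[-0.3,-0.004,-0.006,0.02,0.007],[-0.3,-0.002,0,0.035,0],[-0.3,0,0,0.035,0],[-0.3,0,0,0.02,0],[-0.3,0,0,0,0]]';  python3 to.py .462 -.079 .115 73.7; python3 look.py k1.png 320 180 100
```

```text
t: 13.93
position: [0.4609, -0.0775, 0.1577]
ee_rot: [0.446, 3.1, -0.001]
contact_force: [-1.9, 0.3, 0.9]
width: 0.649
t 13.9333 pos [ 0.4609 -0.0775  0.1577] F [-1.9  0.3  0.9] w 0.649 bear 73.61 tilt [ 0.01  -0.002]
shift [-0.001  -0.0012  0.0427] spin -0.002
```

View pics/k1.png

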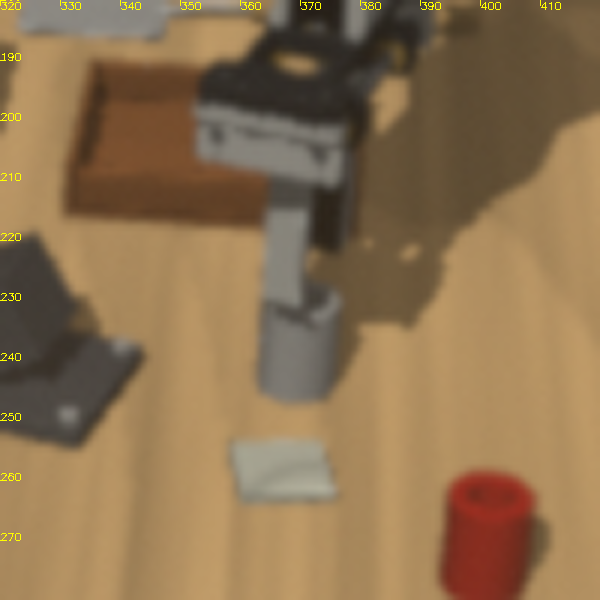

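```bash
python3 -m inch '[[-0.3,-0.001,-0.001,0.02,-0.002],[-0.3,0,0,0.016,0],[-0.3,0,0,0.006,0],[-0.3,0,0,0,0]]';  python3 to.py .462 -.079 .115 73.7; python3 -m inch '[[1,0,0,0,0],[1,0,0,0,0],[1,0,0,0,0],[1,0,0,0,0],[1,0,0,0,0]]' 18;python3 to.py .462 -.079 .115 73.7
```

```text
t: 14.32
position: [0.4641, -0.0773, 0.1186]
ee_rot: [0.441, 3.098, 0.0]
contact_force: [-0.9, 0.0, 0.3]
width: 0.648
t 14.3167 pos [ 0.4641 -0.0773  0.1186] F [-0.9  0.   0.3] w 0.648 bear 73.82 tilt [ 0.012 -0.002]
shift [ 0.0016 -0.0023  0.0036] spin 0.002
t: 14.73
position: [0.466, -0.0766, 0.1229]
ee_rot: [0.439, 3.094, 0.003]
contact_force: [-0.5, -0.3, -1.2]
width: 0.414
t 14.7333 pos [ 0.466  -0.0766  0.1229] F [-0.5 -0.3 -1.2] w 0.414 bear 73.87 tilt [ 0.017 -0.   ]
shift [ 0.0033 -0.0035  0.0078] spin 0.003
```

Gripped. Lift and go over the pin.

```bash
python3 -m inch '[[1,0,0,-0.02,0],[1,0,0,-0.035,0],[1,0,0,-0.035,0],[1,0,0,-0.035,0],[1,0,0,-0.025,0],[1,0,0,0,0]]'; python3 to.py .648 -.078 .275 73.7
```

```text
t: 15.23
position: [0.4615, -0.0778, 0.2787]
ee_rot: [0.444, 3.098, -0.001]
contact_force: [1.2, 0.1, -1.9]
width: 0.417
t 15.2333 pos [ 0.4615 -0.0778  0.2787] F [ 1.2  0.1 -1.9] w 0.417 bear 73.7 tilt [ 0.011 -0.002]
shift [-0.179   0.0521  0.0058] spin -0.0
```

```bash
python3 -m inch '[[1,-0.015,0.004,0,0],[1,-0.025,0.0075,0,0],[1,-0.025,0.0075,0,0],[1,-0.025,0.0075,0,0],[1,-0.025,0.0075,0,0],[1,-0.025,0.0075,0,0],[1,-0.025,0.0075,0,0],[1,-0.012,0.003,0,0],[1,0,0,0,0]]'; python3 to.py .649 -.0785 .275 73.7; python3 look.py k2.png 260 140 100; python3 ov.py k2.png k2o.png 260 140 100 0 .044 0
```

```text
t: 15.98
position: [0.6518, -0.0753, 0.2769]
ee_rot: [0.438, 3.101, 0.012]
contact_force: [0.1, 0.4, -2.5]
width: 0.418
t 15.9833 pos [ 0.6518 -0.0753  0.2769] F [ 0.1  0.4 -2.5] w 0.418 bear 73.92 tilt [0.011 0.006]
shift [ 0.0018 -0.0039  0.0018] spin 0.004
```

View pics/k2o.png

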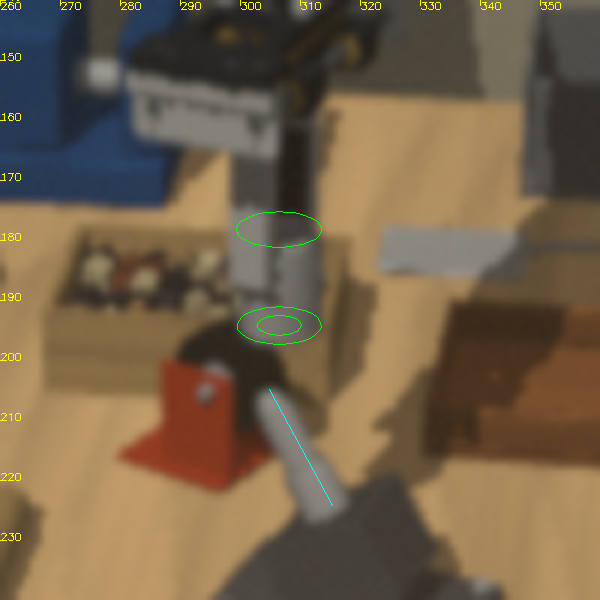

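```bash
python3 -m inch '[[1,0.001,-0.004,0.01,0.004],[1,0,-0.001,0.014,0],[1,0,-0.001,0.012,0],[1,0,0,0,0]]'; python3 to.py .649 -.0785 .235 73.7
```

```text
t: 16.37
position: [0.6448, -0.0814, 0.2369]
ee_rot: [0.448, 3.101, 0.014]
contact_force: [2.5, 1.8, -0.9]
width: 0.413
t 16.3667 pos [ 0.6448 -0.0814  0.2369] F [ 2.5  1.8 -0.9] w 0.413 bear 73.58 tilt [0.009 0.007]
shift [-0.0031  0.004   0.002 ] spin -0.002
```

```bash
python3 -m inch '[[1,-0.003,0.004,0,-0.002],[1,0,0,0,0]]'; python3 to.py .649 -.0785 .235 73.7;python3 look.py k3.png 260 140 100; python3 ov.py k3.png k3o.png 260 140 100 0 .044 0
```

```text
t: 16.53
position: [0.6476, -0.0785, 0.2364]
ee_rot: [0.446, 3.103, 0.014]
contact_force: [-0.4, 0.8, -1.6]
width: 0.414
t 16.5333 pos [ 0.6476 -0.0785  0.2364] F [-0.4  0.8 -1.6] w 0.414 bear 73.65 tilt [0.008 0.008]
shift [-0.0013  0.0003  0.0014] spin -0.001
```

View pics/k3o.png

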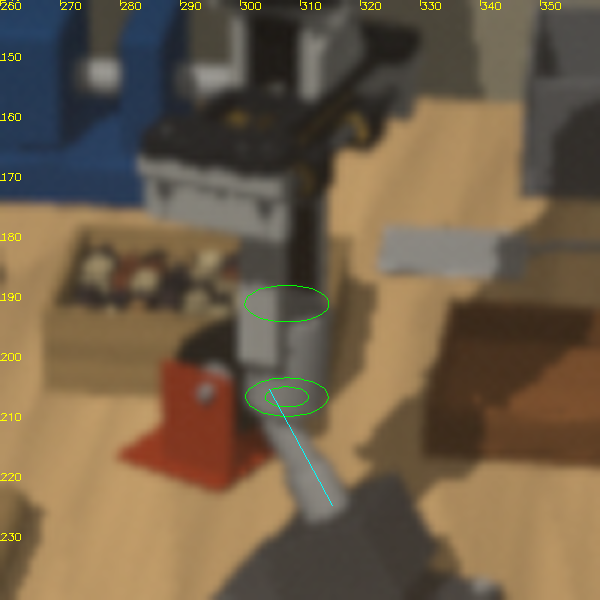

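```bash
python3 -m inch '[[1,-0.001,0,0.005,0],[1,-0.003,0,0.005,0],[1,-0.004,0,0.003,0],[1,-0.004,0,0.003,0],[1,-0.004,0,0.002,0],[1,0,0,0,0]]'; python3 to.py .649 -.0785 .235 73.7;python3 look.py k4.png 260 140 100
```

```text
t: 17.08
position: [0.6641, -0.0833, 0.2184]
ee_rot: [0.446, 3.103, 0.016]
contact_force: [-0.6, 1.9, 0.5]
width: 0.414
t 17.0833 pos [ 0.6641 -0.0833  0.2184] F [-0.6  1.9  0.5] w 0.414 bear 73.65 tilt [0.008 0.009]
shift [ 0.0158  0.0006 -0.0167] spin -0.001
```

View pics/k4.png

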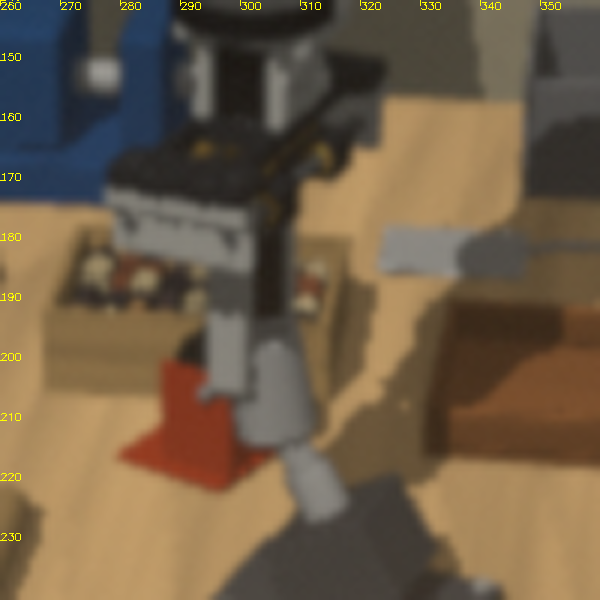

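```bash
python3 -m inch '[[1,-0.004,0,0.003,0],[1,-0.004,0,0.003,0],[1,-0.003,0,0.003,0],[1,0,0,0,0]]'; python3 to.py .649 -.0785 .235 73.7;python3 look.py k5.png 260 140 100
```

```text
t: 17.47
position: [0.6755, -0.0866, 0.2088]
ee_rot: [0.446, 3.103, 0.016]
contact_force: [-2.2, 1.8, -0.3]
width: 0.413
t 17.4667 pos [ 0.6755 -0.0866  0.2088] F [-2.2  1.8 -0.3] w 0.413 bear 73.65 tilt [0.008 0.009]
shift [ 0.0276  0.0006 -0.0263] spin -0.001
```

View pics/k5.png

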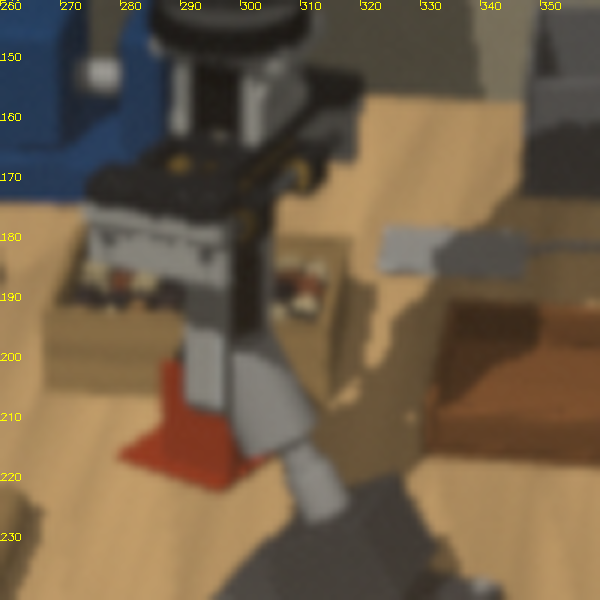

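```bash
python3 -m inch '[[1,0.004,0,0.003,0],[1,0.004,0,0.003,0],[1,0.004,0,0.003,0],[1,0,0,0,0]]'; python3 to.py .6625 -.0815 .197 73.7;python3 look.py k6.png 260 140 100
```

```text
t: 17.85
position: [0.663, -0.0835, 0.1989]
ee_rot: [0.447, 3.102, 0.014]
contact_force: [-0.1, 0.3, -1.9]
width: 0.409
t 17.85 pos [ 0.663  -0.0835  0.1989] F [-0.1  0.3 -1.9] w 0.409 bear 73.61 tilt [0.009 0.008]
shift [0.001  0.0018 0.0019] spin -0.002
```

View pics/k6.png

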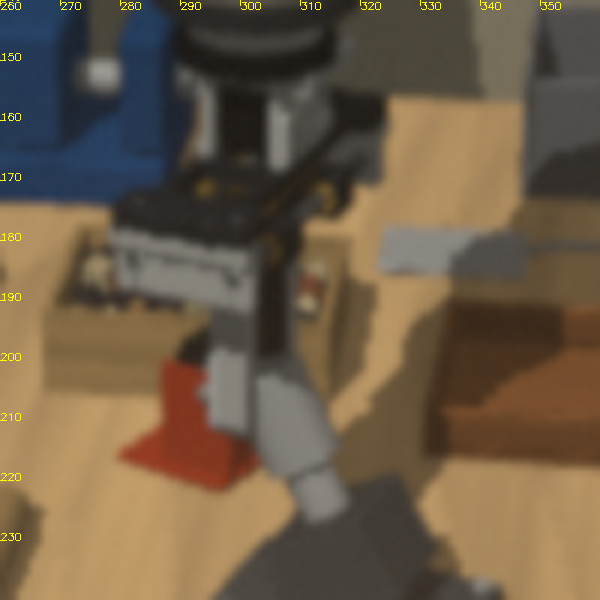

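```bash
python3 -m inch '[[1,0.002,0.0015,0.003,-0.002],[1,0.002,0,0.003,0],[1,0,0,0,0]]'; python3 to.py .6625 -.0815 .197 73.7;python3 -m inch '[[1,0.002,0,0.003,0],[1,0.002,0,0.003,0],[1,0,0,0,0]]'; python3 to.py .6625 -.0815 .197 73.7; python3 look.py k7.png 260 140 100
```

```text
t: 18.15
position: [0.6598, -0.0807, 0.193]
ee_rot: [0.443, 3.101, 0.014]
contact_force: [0.0, 0.1, -3.1]
width: 0.413
t 18.15 pos [ 0.6598 -0.0807  0.193 ] F [ 0.   0.1 -3.1] w 0.413 bear 73.75 tilt [0.01  0.008]
shift [-0.0029  0.     -0.0039] spin 0.001
t: 18.4
position: [0.6557, -0.0794, 0.1864]
ee_rot: [0.443, 3.101, 0.014]
contact_force: [0.2, 0.3, -3.0]
width: 0.41
t 18.4 pos [ 0.6557 -0.0794  0.1864] F [ 0.2  0.3 -3. ] w 0.41 bear 73.76 tilt [0.011 0.008]
shift [-0.0072 -0.0001 -0.0105] spin 0.001
```

View pics/k7.png

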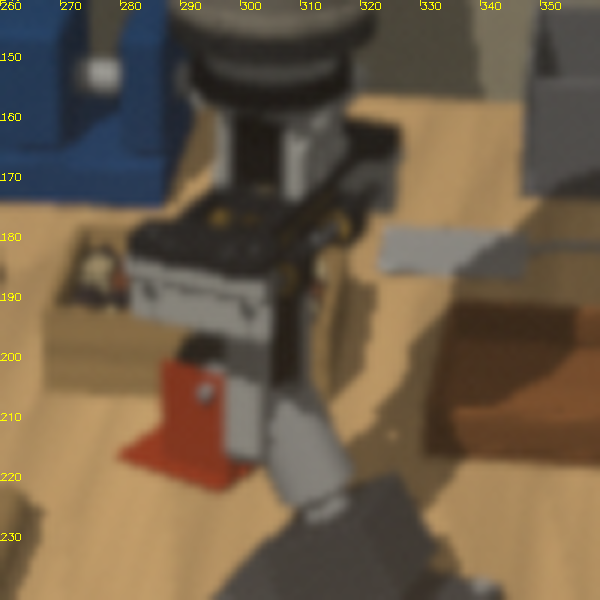

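It passes the step freely: the lower end is at about (313,223), with only a sliver of the foot left. Continuing to the block.

```bash
python3 -m inch '[[1,0.002,0,0.003,0],[1,0.002,0,0.003,0],[1,0,0,0,0]]'; python3 to.py .65 -.078 .175 73.7;python3 -m inch '[[1,0.002,0,0.003,0],[1,0.002,0,0.003,0],[1,0,0,0,0]]'; python3 to.py .65 -.078 .175 73.7; python3 look.py k8.png 260 140 100
```

```text
t: 18.7
position: [0.6522, -0.0783, 0.1802]
ee_rot: [0.442, 3.1, 0.014]
contact_force: [0.7, -0.3, -3.5]
width: 0.416
t 18.7 pos [ 0.6522 -0.0783  0.1802] F [ 0.7 -0.3 -3.5] w 0.416 bear 73.76 tilt [0.012 0.007]
shift [ 0.0022 -0.0004  0.0052] spin 0.001
t: 18.95
position: [0.6506, -0.0776, 0.1754]
ee_rot: [0.442, 3.093, 0.014]
contact_force: [0.8, -0.6, -2.7]
width: 0.414
t 18.95 pos [ 0.6506 -0.0776  0.1754] F [ 0.8 -0.6 -2.7] w 0.414 bear 73.75 tilt [0.018 0.006]
shift [ 0.0005 -0.0005  0.0004] spin 0.001
```

View pics/k8.png

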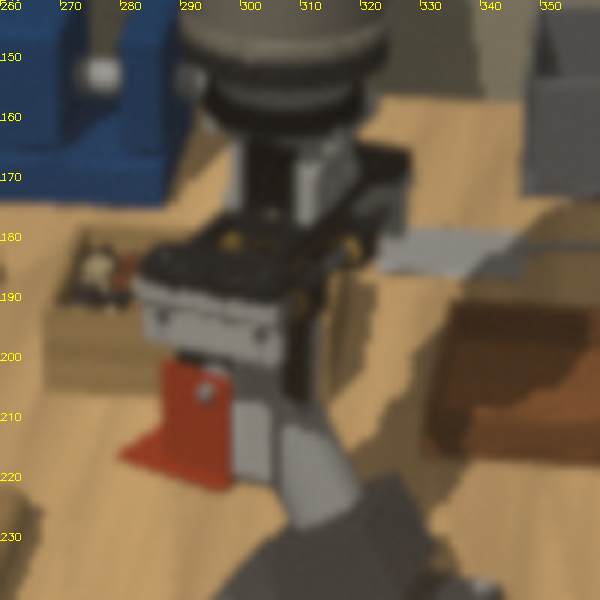

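```bash
python3 -m inch '[[1,0.001,0,0.002,0],[1,0,0,0,0],[-0.1,0,0,0,0],[-0.1,0,0,0,0],[-0.1,0,0,0,0],[-0.1,0,0,0,0],[-0.1,0,0,0,0]]'; python3 to.py .65 -.078 .175 73.7; python3 look.py k9.png 260 140 100;python3 ovp.py k9.png k9o.png 260 140 100 0
```

```text
t: 19.58
position: [0.6497, -0.0775, 0.1738]
ee_rot: [0.442, 3.092, 0.014]
contact_force: [0.8, -1.0, 0.8]
width: 0.552
t 19.5833 pos [ 0.6497 -0.0775  0.1738] F [ 0.8 -1.   0.8] w 0.552 bear 73.74 tilt [0.019 0.006]
shift [-0.0004 -0.0004 -0.0012] spin 0.001
```

View pics/k9o.png

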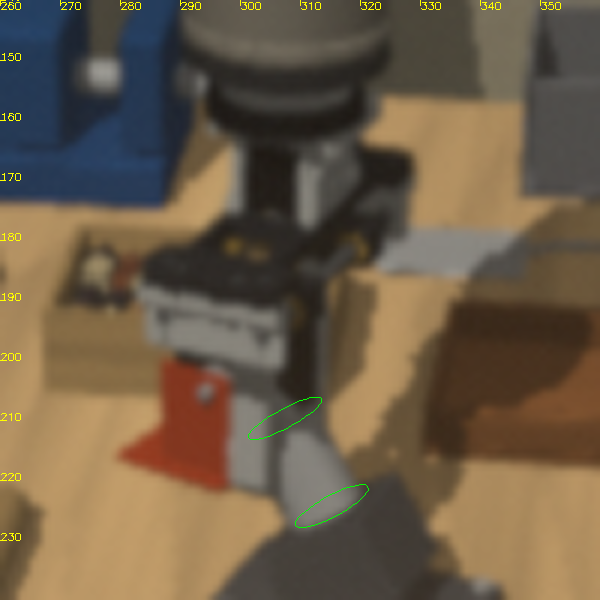

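The sleeve is fully home against the block face: its lower edge matches the seated overlay at (308–320, 222–228). Regrip a bit lower and withdraw.

```bash
python3 -m inch '[[-0.1,0.004,0,0.004,0],[-0.1,0.001,0,0.003,0],[-0.1,0,0,0,0]]'; python3 to.py .6462 -.077 .167 73.7; python3 -m inch '[[1,0,0,0,0],[1,0,0,0,0],[1,0,0,0,0],[1,0,0,0,0]]' 20; python3 -m inch '[[1,-0.003,0,-0.005,0],[1,-0.004,0,-0.007,0],[1,-0.004,0,-0.007,0]]';  python3 to.py .6752 -.0861 .229 73.7
```

```text
t: 19.88
position: [0.6445, -0.0758, 0.1659]
ee_rot: [0.442, 3.093, 0.014]
contact_force: [0.1, 0.5, -1.7]
width: 0.552
t 19.8833 pos [ 0.6445 -0.0758  0.1659] F [ 0.1  0.5 -1.7] w 0.552 bear 73.74 tilt [0.019 0.006]
shift [-0.002  -0.0006 -0.001 ] spin 0.001
t: 20.22
position: [0.6441, -0.0757, 0.1656]
ee_rot: [0.442, 3.094, 0.014]
contact_force: [0.1, -0.3, -0.6]
width: 0.411
t: 20.47
position: [0.6539, -0.0788, 0.1846]
ee_rot: [0.442, 3.097, 0.014]
contact_force: [-0.0, 0.5, -2.4]
width: 0.412
t 20.4667 pos [ 0.6539 -0.0788  0.1846] F [-0.   0.5 -2.4] w 0.412 bear 73.75 tilt [0.015 0.007]
shift [-0.023  -0.0006 -0.0441] spin 0.001
```

```bash
python3 -m inch '[[1,-0.004,0,-0.007,0],[1,-0.004,0,-0.007,0],[1,-0.004,0,-0.007,0],[1,-0.004,0,-0.007,0],[1,-0.004,0,-0.007,0],[1,-0.004,0,-0.007,0],[1,-0.003,0,-0.012,0],[1,0,0,-0.025,0],[1,0,0,0,0]]';  python3 to.py .515 -.307 .26 73.7; python3 look.py k10.png 260 140 100
```

```text
t: 21.22
position: [0.6833, -0.089, 0.2744]
ee_rot: [0.443, 3.093, 0.012]
contact_force: [1.0, -0.7, -1.7]
width: 0.411
t 21.2167 pos [ 0.6833 -0.089   0.2744] F [ 1.  -0.7 -1.7] w 0.411 bear 73.71 tilt [0.018 0.005]
shift [ 0.1005 -0.2566  0.0103] spin 0.0
```

View pics/k10.png

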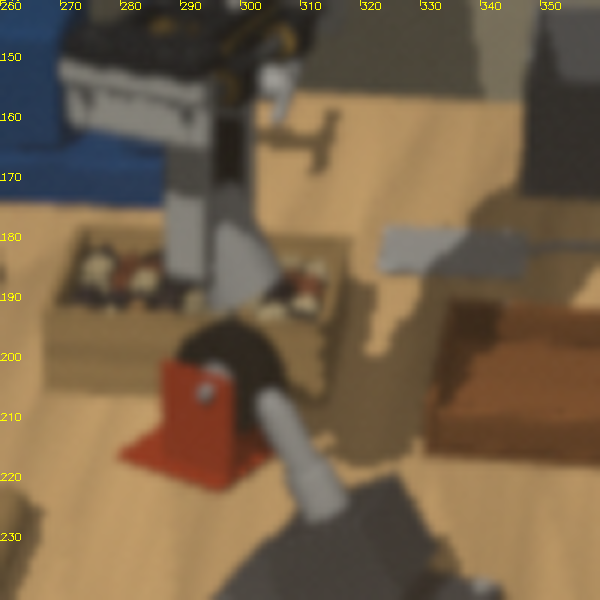

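```bash
python3 -m inch '[[1,0.006,-0.014,0,0],[1,0.0115,-0.029,0,0],[1,0.0115,-0.029,0,0],[1,0.0115,-0.029,0,0],[1,0.0115,-0.029,0,0],[1,0.0115,-0.029,0,0],[1,0.0115,-0.029,0,0],[1,0.0115,-0.029,0,0],[1,0.0115,-0.025,0,0],[1,0.004,-0.008,0,0],[1,0,0,0,0]]';  python3 to.py .515 -.307 .14 73.7
```

```text
t: 22.18
position: [0.5021, -0.3084, 0.2644]
ee_rot: [0.439, 3.103, 0.015]
contact_force: [1.2, -0.3, -2.6]
width: 0.411
t 22.1833 pos [ 0.5021 -0.3084  0.2644] F [ 1.2 -0.3 -2.6] w 0.411 bear 73.9 tilt [0.009 0.009]
shift [-0.0112  0.0036  0.1245] spin 0.004
```

```bash
python3 -m inch '[[1,-0.006,0.002,0.02,0.004],[1,-0.005,0.002,0.03,0],[1,0,0,0.03,0],[1,0,0,0.02,0],[1,0,0,0.02,0],[1,0,0,0.008,0],[1,0,0,0,0]]';  python3 to.py .515 -.307 .118 73.7; python3 look.py k11.png 310 150 100
```

```text
t: 22.77
position: [0.5189, -0.302, 0.1309]
ee_rot: [0.44, 3.101, 0.02]
contact_force: [-0.5, 0.7, -0.6]
width: 0.41
t 22.7667 pos [ 0.5189 -0.302   0.1309] F [-0.5  0.7 -0.6] w 0.41 bear 73.83 tilt [0.011 0.011]
shift [ 0.0024 -0.0061  0.0128] spin 0.002
```

View pics/k11.png

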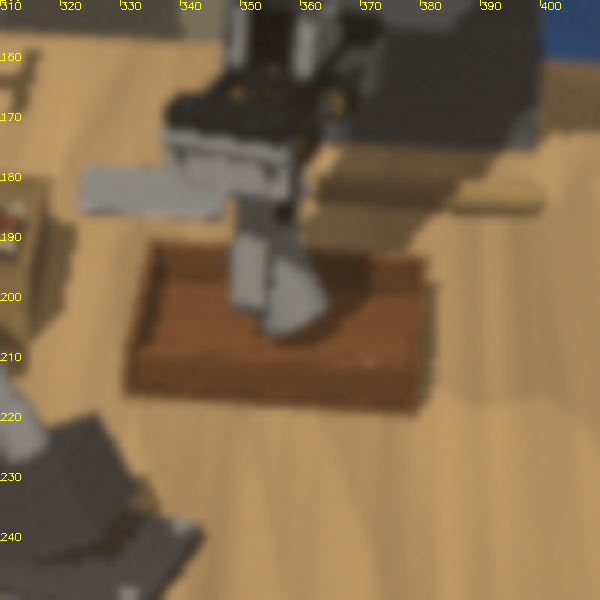

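```bash
python3 -m inch '[[1,0.002,-0.006,0.005,0.002],[1,0,0,0.005,0],[1,0.003,0,0.003,0],[1,0.003,0,0.003,0],[1,0,0,0,0]]';  python3 to.py .515 -.307 .112 73.7; python3 -m inch '[[1,0.004,0,0.003,0],[1,0.003,0,0.002,0],[1,0,0,0,0]]';  python3 to.py .515 -.307 .108 73.7; python3 look.py k12.png 310 150 100
```

```text
t: 23.23
position: [0.5147, -0.3068, 0.121]
ee_rot: [0.44, 3.087, 0.018]
contact_force: [0.4, 0.6, -2.9]
width: 0.413
t 23.2333 pos [ 0.5147 -0.3068  0.121 ] F [ 0.4  0.6 -2.9] w 0.413 bear 73.8 tilt [0.025 0.008]
shift [-0.0001 -0.0002  0.009 ] spin 0.002
t: 23.48
position: [0.5117, -0.3061, 0.1201]
ee_rot: [0.438, 3.076, 0.016]
contact_force: [-0.1, 0.3, -1.8]
width: 0.412
t 23.4833 pos [ 0.5117 -0.3061  0.1201] F [-0.1  0.3 -1.8] w 0.412 bear 73.81 tilt [0.036 0.005]
shift [-0.003  -0.0001  0.0122] spin 0.002
```

View pics/k12.png

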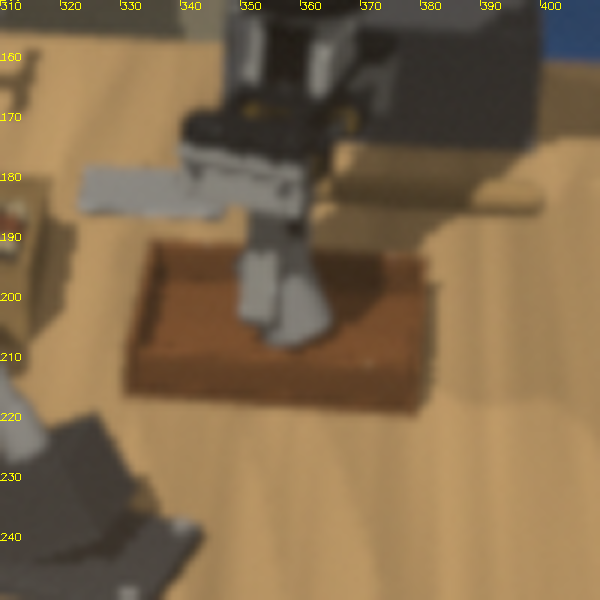

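```bash
python3 -m inch '[[1,0.005,0,0.002,0],[1,0.005,0,0.002,0],[1,0.005,0,0.002,0],[1,0,0,0,0]]';  python3 to.py .515 -.307 .108 73.7; python3 look.py k13.png 310 150 100
```

```text
t: 23.87
position: [0.5008, -0.303, 0.1168]
ee_rot: [0.435, 3.065, 0.012]
contact_force: [0.3, 0.2, -1.2]
width: 0.416
t 23.8667 pos [ 0.5008 -0.303   0.1168] F [ 0.3  0.2 -1.2] w 0.416 bear 73.85 tilt [0.046 0.001]
shift [-0.0144  0.      0.0094] spin 0.003
```

View pics/k13.png

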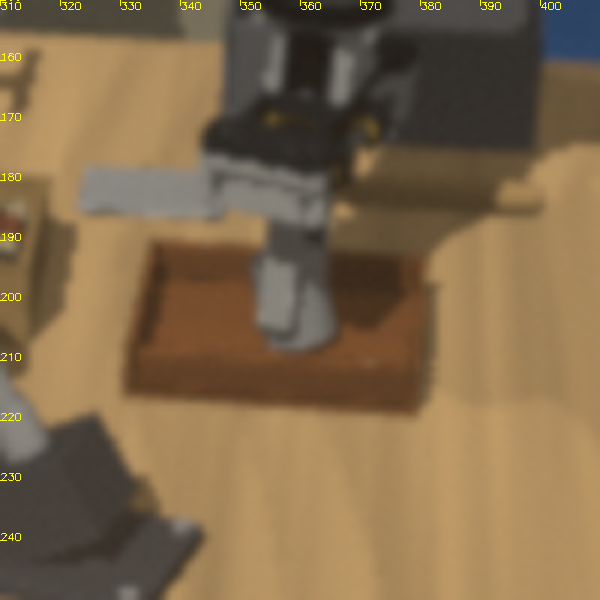

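Nearly upright now. Release it here; it will settle.

```bash
python3 -m inch '[[0.1,0,0,0,0],[-0.1,0,0,0,0],[-0.3,0,0,0,0],[-0.3,0,0,0,0],[-0.3,0,0,0,0]]';  python3 to.py .515 -.307 .12 73.7; python3 look.py k14.png 310 150 100
```

```text
t: 24.33
position: [0.4998, -0.3031, 0.1163]
ee_rot: [0.437, 3.068, 0.012]
contact_force: [-0.8, 0.2, -1.0]
width: 0.645
t 24.3333 pos [ 0.4998 -0.3031  0.1163] F [-0.8  0.2 -1. ] w 0.645 bear 73.82 tilt [0.044 0.002]
shift [-0.0158  0.0006 -0.0031] spin 0.002
```

View pics/k14.png

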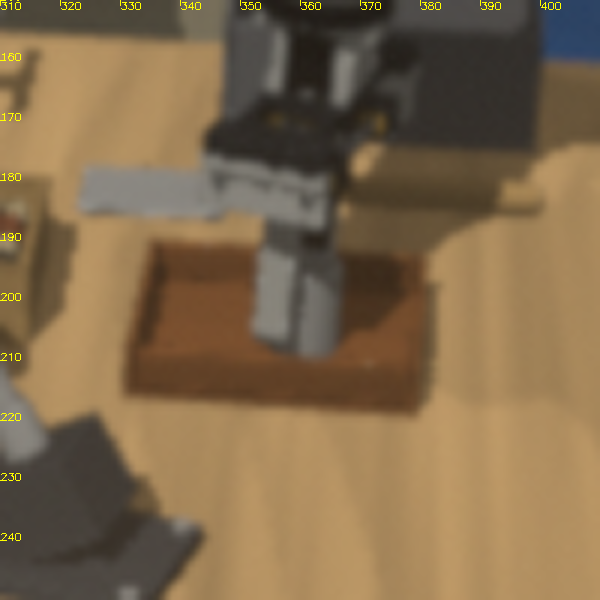

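```bash
python3 -m inch '[[-0.3,0,0,-0.015,0],[-0.3,0,0,-0.02,0],[-0.3,0,0,-0.03,0],[-0.3,0,0,-0.04,0],[-0.3,0,0,-0.04,0],[-0.3,0,0,-0.03,0],[-0.3,0,0,0,0]]';python3 -m inch '[[-0.3,0.03,-0.02,0,0],[-0.3,0.03,-0.02,0,0],[-0.3,0.01,-0.03,0,0],[-0.3,0,-0.03,0,0],[-0.3,0,-0.03,0,0],[-0.3,0,0,0,0],[-0.3,0,0,0,0],[-0.3,0,0,0,0]]';  python3 to.py .515 -.307 .12 73.7; python3 - <<'E'
from h import *
for n in('top','side'): cv2.imwrite(f'pics/end_{n}.png',grab_frame(n))
E
```

```text
t: 24.97
position: [0.49, -0.3038, 0.2957]
ee_rot: [0.441, 3.076, 0.012]
contact_force: [0.5, -0.6, -0.0]
width: 0.648
t: 25.63
position: [0.3831, -0.4118, 0.2931]
ee_rot: [0.434, 3.07, 0.013]
contact_force: [-0.0, 0.6, -0.1]
width: 0.652
t 25.6333 pos [ 0.3831 -0.4118  0.2931] F [-0.   0.6 -0.1] w 0.652 bear 73.92 tilt [0.041 0.003]
shift [-0.0909  0.1348  0.1787] spin 0.004
```

View pics/end_side.png

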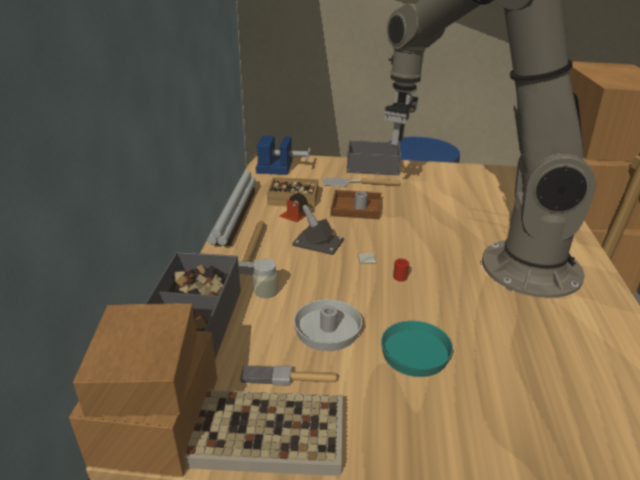

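View pics/end_top.png

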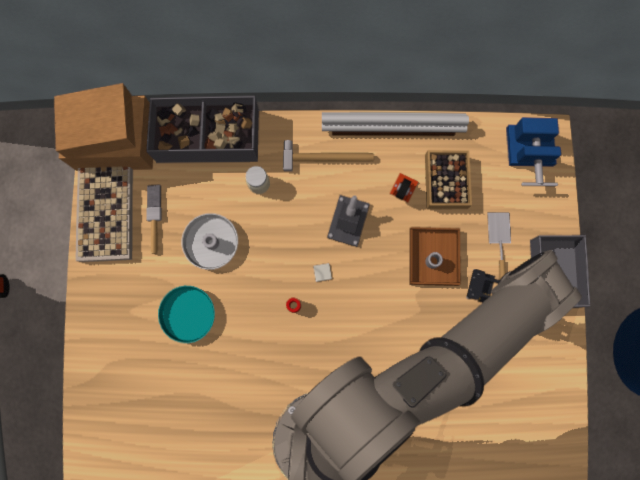

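Both sleeves stand upright: thick wall in the pan at (211,241), thin wall in the tray at (435,260). The slip at (322,272), the red sleeve at (293,305) and the other things haven't moved, and the robot is clear and still.

```bash
python3 -c "
from cell import sign_off; print(sign_off())"
```

```text
the job is handed in; nothing more can be done
None
```

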